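# Check the kitchen scale with two weights and the gauge blade

## Task

Check the spring kitchen scale: stand both large weights upright on its pan, so that the pan sinks and frees the slot in the sloping front, and then take the gauge from its wooden stand and push its blade into that slot until the handle's shoulder is home against the sloping face. Leave the gauge in the slot and the weights on the pan, and do not knock over or shift the small weight, the pepper mill, the spice jar or the mug.

Things in the scene. Friction and masses are not known exactly. Their poses are not given: they have to be found in the camera images.
- scale: White kitchen scale, fixed, 220 mm deep (x), 150 mm wide (y). Origin: on the worktop, near its middle; own -x points roughly to the robot, z up. Its tower (own x -45 to +85 mm) is 112 mm high, with the pan above it; its front (own x -132 to -45 mm) is a steel face sloping up towards the tower, square to the slot. Dial on the +x side.
- port: Slot in the scale's sloping face, 6.5 mm (own x) by 29.5 mm (own y, level), bevelled. Origin: middle of its mouth in the face, 80 mm up, 100 mm to the scale's -x. Own z points out of the slot, 28 degrees from vertical, leaning to the scale's -x (the robot's side): push the blade along -z. A tongue of the pan blocks it 17 mm inside until the pan has sunk about 30 mm; then 45 mm of blade fits.
- pan_top (a point): Middle of the top of the flat steel pan: 130 mm (scale's x) by 200 mm (scale's y), 6 mm thick, centred 20 mm to the scale's +x; 165 mm above the worktop when empty. Axes as the scale's. Sprung: sinks straight down about 18 mm per large weight, in under a second. Both weights fit side by side along y.
- pan (a joint): How far the pan has sunk, m: 0 empty, about 0.018 with one large weight, about 0.036 with both; stop at 0.045.
- weight_a_mid (a point): One of the two large steel weights (both alike, 0.4 kg): an upright cylinder 42 mm in diameter and 40 mm high with a thin neck and a 22 mm knob on top, 60 mm high in all. This point is on its axis, half-way up (30 mm above its underside).
- weight_b_mid (a point): The other large steel weight, the same in shape; point on its axis 30 mm above its underside.
- gauge_grip (a point): The gauge: dark steel handle 16 mm thick (own x), 36 mm wide (y), 54 mm long (z); below it a flat steel blade 3 mm thick (x), 26 mm wide (y), reaching 45 mm beyond the handle's lower end (the shoulder). About 70 g. This point: middle of the handle, 27 mm above the shoulder; z points from blade to handle; half-turn symmetrical. Starts upright in the stand, shoulder on the stand's top.
- stand: Wooden block 62 mm (x) by 84 mm (y), 56 mm high, fixed, with the slot in which the gauge stands blade down (slot along its y). Origin: middle of its underside on the worktop, z up.
- small_weight_mid (a point): Bystander: the small steel weight (0.1 kg), 25 mm in diameter and 37 mm high, like the large ones in shape; point at its middle.
- pepper_mill: Bystander: turned dark wooden pepper mill, 48 mm in diameter, 130 mm high; origin at the middle of its underside.
- spice_jar: Bystander: amber glass jar with a steel cap, 48 mm in diameter, 85 mm high; origin at the middle of its underside.
- mug: Bystander: white mug, 80 mm in diameter, 92 mm high, handle on its own +y side; origin at the middle of its underside.
Mind the look-alikes: they are no part of the job. Leave any blue look-alike of the part that bears weight_b_mid alone.

How it is judged:
By the outcome, as a careful person would: the job done as asked, in the order asked, and still so for the second after the job is handed in, with the robot touching nothing.
It also fails if it takes over 64 s, if anything falls off the work surface, if the arm or the gripper's body presses on something with over 40 N, if the wrist force passes 120 N, or if a joint passes its speed limit or range.

## Robot

A 7-joint arm with a two-finger parallel gripper is mounted at the origin on the work surface. World frame = base frame: x ahead of the robot, y to its left, z up, the work surface at z = 0. Lengths are in m, angles in degrees, forces in N, time in s.
With the tool pointing down it reaches from about 0.425 to 1.025 m from the base axis. Payload 9.4 kg.
Tool frame: the origin (TCP) lies on the front face of the gripper's body, between the roots of the fingers; the fingertips stand bot.tip_extent ahead of it and the grasp point (between the pads) lies 65 mm ahead of it (bot.tip_extent is the distance from the TCP to the fingertips, in m); z points along the fingers, y is the line along which they close (so a half turn about z gives the same grasp; the last joint's range is limited). The gripper opens to 93 mm and grips with 3 to 60 N. Pads are 15 mm wide; open, the fingers measure 128 mm over their backs; the gripper's body (75 mm by 188 mm) begins 65 mm behind the grasp point.
Start: joints at [-73.436, 34.337, -0.143, 91.639, 0.103, 54.024, -4.572], TCP at [0.259, 0.677, 0.303] pointing down, gripper open.
Joint ranges: [-147.43, 147.43], [-19.82, 112.94], [-74.19, 73.91], [6.32, 146.72], [-59.91, 239.91], [6.04, 106.73], [-150.56, 150.56]. Speed limits (degrees/s): [127.2, 127.2, 172.46, 172.46, 180, 180, 180].

## Interface

Orientations are given as a 3x3 rotation matrix whose columns are the frame's x, y, z axes.
In Python, from bench import readout, imaging, workorder, bot gives the robot as it stands.
- The arm moves only by the tool step_arm, never from a script. Its arguments are lists of equal length, an entry for each row: "delta_pos": the shift along the tool's x, y, z in cm, a list of three; "angular": the turn, a rotation vector about the tool's x, y, z in rad, a list of three; "fingers": the opening, from 0 (shut) to 1 (fully open). A call has 1 to 20 rows; each row shifts and turns the commanded pose from where the row before left it, along the tool's axes as they then stand; what a row does not reach is not made up. A row lasts 1/12 s, in which the tool goes at most 41.7 mm and 7.16 degrees, less where a joint would pass 70% of its speed; a pose out of reach is approached as far as the arm can. A call with a gripper value outside its range is refused whole. The fingers move at their own pace and stop on an object; "squeeze" is the grip in N (left out, the last holds). Time passes only in rows, so rows that do not move let the fingers close. It gives the time, the measured TCP pose, the force, the opening and the grip force at its end, in the units of the state.
- readout.observe(): the state, without advancing time (a new reading comes with each control period).
- imaging.grab_frame(name): name is "scene" or "top"; returns (picture, depth): 400x640x3 uint8, red, green, blue; 400x640 float32, m along the optical axis (not along the pixel's ray), 0 where there is no reading.
- imaging.camera_model(name): a dict with "fovy" (degrees; the focal length in pixels is half the picture's height over the tangent of half this angle, whatever the lens; pixels are square), "cx", "cy" (the principal point, pixels), "T" (4x4, takes a point from camera to world coordinates). Camera axes: x right, y up, looking along -z (the intrinsics and any distortion apply to the point x, -y, -z); pixel columns grow to the right and rows downward; lengths in m; the calibration is good to about 2 mm. A picture is of the moment at which its call begins. camera_model takes no time and is no camera call.
- workorder.sign_off(): hands the job in; it is judged then, once.
The state is a dict: "time_s": time; "q": joint angles; "qd": joint speeds; "tau": joint torques, N m; "tool_pos": TCP position; "tool_rot": TCP orientation; "wrist_force": force on the tool from outside, world axes, zero at the start; "ft_torque": the same for the moment, N m; "opening": finger opening in m; "grasp_force": force on a finger pad.
Only numpy, scipy, OpenCV 4.12 (cv2) and the standard library are available. Lean on these libraries where they do the work, as an engineer would, in place of code of your own. Each camera call takes 0.05 s, during which the arm holds its last target. There are 200 camera calls.

## Working session

There is one attempt and no reset: what is moved stays moved. The work goes in short steps, Python scripts to look and compute and a tool call to move; the robot and the scene stay as the last step left them, time stands still between calls to the robot, and variables do not carry over. Pictures are saved under pics/ and viewed, at most 10 in all, crops included, and the job is handed in when it is done.

Besides the shell and the picture viewer there is one more tool, called after "Call:" by a JSON object that holds its "fn" and its "kwargs", one argument or row to a line. step_arm: Moves the arm, as the interface text tells. Its arguments: {"type":"object","properties":{"delta_pos":{"type":"array","items":{"type":"array","items":{"type":"number"}}},"angular":{"type":"array","items":{"type":"array","items":{"type":"number"}}},"fingers":{"type":"array","items":{"type":"number"}},"squeeze":{"type":"number"}},"required":["delta_pos","angular","fingers"]}

```bash
mkdir -p pics; cat > h.py <<'E'
import numpy as np, cv2
from bench import readout, imaging, workorder, bot
def grab(n):
    p,d=imaging.grab_frame(n); m=imaging.camera_model(n); np.savez('/tmp/%s.npz'%n,p=p,d=d,**{k:v for k,v in m.items() if k in('T','fovy','cx','cy')}); return p,d,m
def load(n):
    z=np.load('/tmp/%s.npz'%n); return z['p'],z['d'],z
E
python3 - <<'E'
from h import *
for n in('scene','top'):
    p,d,m=grab(n); cv2.imwrite(f'pics/{n}0.png',p[...,::-1]); print(n,{k:(np.round(v,3).tolist() if k=='T' else v) for k,v in m.items()}, (d>0).mean())
s=readout.observe(); print(s['tool_pos'],np.round(s['tool_rot'],3).tolist(),s['opening'],s['time_s'],bot.tip_extent)
E
```

```text
scene {'fovy': 48.98006659661784, 'cx': 318.15804756307966, 'cy': 197.17626714652638, 'T': [[0.5, -0.57, 0.652, 1.219], [0.866, 0.311, -0.392, -0.469], [0.02, 0.761, 0.649, 0.877], [0.0, 0.0, 0.0, 1.0]]} 0.9960234375
top {'fovy': 54.97858937847337, 'cx': 316.9961798169145, 'cy': 199.20886957934513, 'T': [[0.0, 0.984, -0.178, 0.328], [-1.0, 0.006, 0.03, 0.002], [0.031, 0.178, 0.984, 1.085], [0.0, 0.0, 0.0, 1.0]]} 0.9960078125
[0.25922203 0.67673942 0.30197035] [[-0.934, 0.358, -0.0], [0.358, 0.934, -0.001], [-0.0, -0.001, -1.0]] 0.09265712106197278 0.1 0.0841
```

View pics/scene0.png

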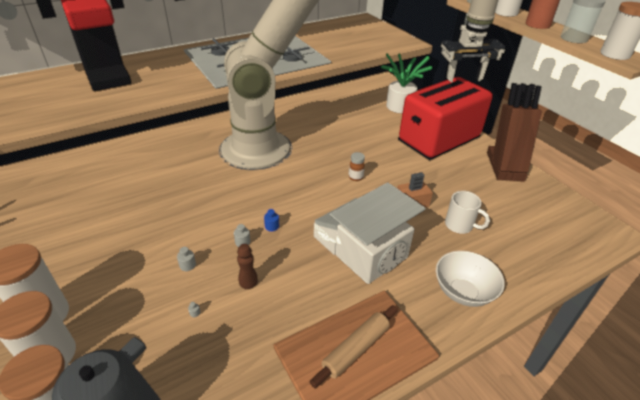

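View pics/top0.png

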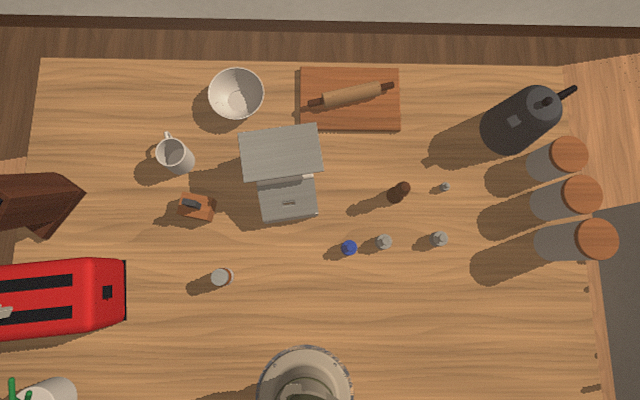

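Scene view: two grey large weights at (186,258) and (242,235), blue decoy at (272,220), gauge in stand at (417,182). Top view: weights at (439,239) and (384,242), gauge at (190,204), pan at (281,152), slot at (289,203), mill (398,192), small weight (445,187).

```bash
cat >> h.py <<'E'
def cloud(n):
    p,d,m=load(n); f=200/np.tan(np.radians(float(m['fovy'])/2)); v,u=np.mgrid[:400,:640]
    P=np.stack([(u-m['cx'])/f*d,-(v-m['cy'])/f*d,-d],-1); return p,P@m['T'][:3,:3].T+m['T'][:3,3]
E
python3 - <<'E'
from h import *
for n,boxes in (('top',dict(A=(439,239),B=(384,242),blue=(349,247),small=(445,187),mill=(398,192),jar=(221,277),gauge=(190,204),mug=(175,152))),('scene',dict(A=(186,258),B=(242,235),blue=(272,220),small=(195,309),mill=(247,265),jar=(357,165),gauge=(417,182)))):
    p,W=cloud(n)
    tab=W[300:330,380:420] if n=='top' else W[180:200,180:230]
    print(n,'table z',np.median(tab[...,2]))
    for k,(u,v) in boxes.items():
        w=W[v-22:v+23,u-16:u+17].reshape(-1,3); w=w[w[:,2]>.008]
        if k=='gauge': 
            for lo,hi in((.05,.062),(.09,.13)):
                q=w[(w[:,2]>lo)&(w[:,2]<hi)]; 
                if len(q)<3: continue
                xy=q[:,:2]*1000; print(k,lo,len(q),cv2.minAreaRect(xy.astype(np.float32)),q.mean(0).round(4))
            continue
        zt=w[:,2].max(); q=w[w[:,2]>zt-.012]; c,r=cv2.minEnclosingCircle((w[:,:2]*1000).astype(np.float32))
        print(k,len(w),'zmax %.3f'%zt,'topmean',q.mean(0).round(4),len(q),'encl',np.round(c,1),round(r,1))
# scale
p,W=cloud('top')
w=W[110:230,230:335].reshape(-1,3); q=w[(w[:,2]>.155)&(w[:,2]<.18)]
print('pan',cv2.minAreaRect((q[:,:2]*1000).astype(np.float32)),q.mean(0))
# face
fm=W[185:222,255:320].reshape(-1,3); fm=fm[(fm[:,2]>.05)&(fm[:,2]<.115)]
c=fm.mean(0);
for _ in range(4):
    u,s,vt=np.linalg.svd(fm-c,full_matrices=False); n=vt[2]*np.sign(vt[2][2]); e=abs((fm-c)@n); fm=fm[e<max(.003,2*np.median(e))]; c=fm.mean(0)
n=vt[2]*np.sign(vt[2][2])
print('face',c,n,np.degrees(np.arccos(n[2])),np.degrees(np.arctan2(n[1],n[0])),len(fm), np.median(e))
for a,b,r in(('top',(230,100),(110,130)),('top',(165,180),(50,50)),('scene',(300,140),(150,140)),('top',(370,170),(90,90))):
    pp=load(a)[0]
    im=pp[b[1]:b[1]+r[1],b[0]:b[0]+r[0]]
    cv2.imwrite(f'/tmp/{a}{b[0]}.png',im)
A=[cv2.resize(cv2.imread(f'/tmp/{x}.png')[...,::-1],(400,300),interpolation=cv2.INTER_CUBIC) for x in('top230','top165','scene300','top370')]
cv2.imwrite('pics/m1.png',np.vstack([np.hstack(A[:2]),np.hstack(A[2:])]))
E
```

```text
top table z -0.0005250252736658245
A 238 zmax 1.085 topmean [0.3277 0.002  1.0851] 8 encl [ 368.1 -193.4] 199.5
B 213 zmax 1.085 topmean [0.3277 0.002  1.0851] 4 encl [ 369.2 -114.3] 123.4
blue 205 zmax 1.085 topmean [0.3277 0.002  1.0851] 6 encl [358.3 -67.3] 75.7
small 77 zmax 1.085 topmean [0.3277 0.002  1.0851] 6 encl [ 443.8 -202.6] 235.2
mill 356 zmax 1.085 topmean [0.3277 0.002  1.0851] 6 encl [ 433.9 -131.4] 170.5
jar 359 zmax 1.085 topmean [0.3277 0.002  1.0851] 7 encl [314.9 121.8] 120.5
gauge 0.05 522 ((495.3410949707031, 303.1390380859375), (85.40450286865234, 62.2047004699707), 78.81741333007812) [0.4928 0.3037 0.0561]
gauge 0.09 110 ((495.046630859375, 301.7574157714844), (36.47502899169922, 16.18204689025879), 78.03396606445312) [0.4941 0.2996 0.1074]
mug 822 zmax 1.085 topmean [0.3277 0.002  1.0851] 6 encl [514.8 195. ] 268.8
scene table z 0.00047512686372275237
A 326 zmax 0.877 topmean [ 1.219  -0.4694  0.8765] 3 encl [ 808.5 -413.2] 414.3
B 461 zmax 0.877 topmean [ 1.219  -0.4694  0.8765] 3 encl [ 802.8 -334. ] 437.7
blue 266 zmax 0.877 topmean [ 1.219  -0.4694  0.8765] 5 encl [ 796.9 -286. ] 460.3
small 131 zmax 0.877 topmean [ 1.219  -0.4694  0.8765] 5 encl [ 887.1 -429.9] 334.3
mill 705 zmax 0.877 topmean [ 1.219  -0.4694  0.8765] 7 encl [ 813.3 -352.6] 422.2
jar 376 zmax 0.877 topmean [ 1.219  -0.4694  0.8765] 4 encl [ 758.8 -117.6] 579.3
gauge 0.05 292 ((499.46099853515625, 298.50640869140625), (87.13095092773438, 65.90577697753906), 80.30254364013672) [0.5061 0.2948 0.0555]
gauge 0.09 110 ((499.3748474121094, 298.1505126953125), (40.0501708984375, 19.864173889160156), 82.2451400756836) [0.5012 0.295  0.1035]
pan ((614.3638916015625, 66.81060028076172), (131.37367248535156, 200.09420776367188), 8.964860916137695) [0.61252561 0.06710226 0.16488007]
face [0.50503694 0.05260468 0.08503337] [-0.46984825 -0.07522953  0.87953575] 28.413587785315457 -170.90332522809584 1618 0.0010291428631482428
```

View pics/m1.png

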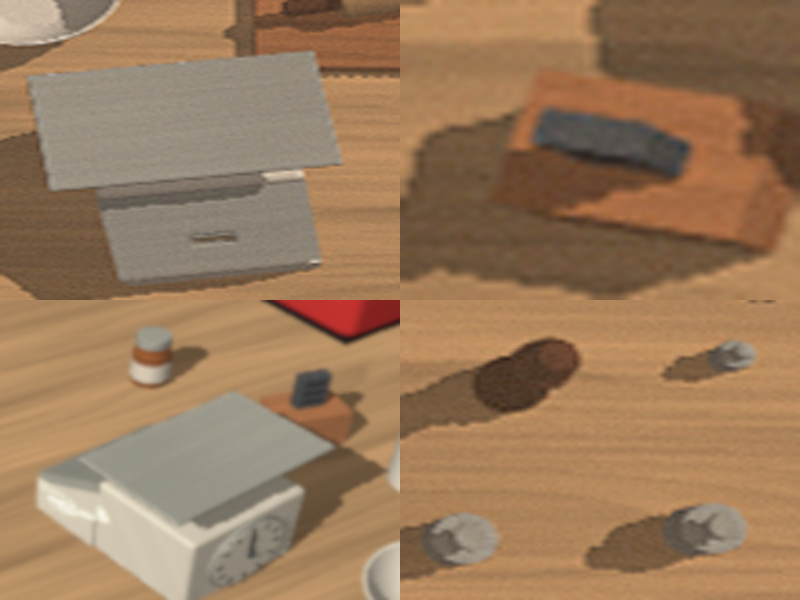

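```bash
python3 - <<'E'
from h import *
for n,boxes in (('top',dict(A=(439,239),B=(384,242),blue=(349,247),small=(445,187),mill=(398,192))),('scene',dict(A=(186,258),B=(242,235),blue=(272,220),small=(195,309)))):
    p,W=cloud(n)
    for k,(u,v) in boxes.items():
        w=W[v-16:v+17,u-16:u+17].reshape(-1,3); w=w[(w[:,2]>.006)&(w[:,2]<.14)]
        c0=W[v,u,:2]; w=w[np.hypot(*(w[:,:2]-c0).T)<.035]
        zt=w[:,2].max(); q=w[w[:,2]>zt-.006]; b=w[(w[:,2]>.034)&(w[:,2]<.046)]; 
        c,r=cv2.minEnclosingCircle((w[:,:2]*1000).astype(np.float32))
        print(n,k,len(w),'zmax %.3f'%zt,'top',q.mean(0).round(4),len(q),'body',b.mean(0).round(4),len(b),'encl',np.round(c,1),round(r,1))
p,W=cloud('top')
g=p.max(2)[185:220,262:316].astype(int); ms=(g<np.median(g)-35); ms[:8]=0;ms[28:]=0
q=W[185:220,262:316][ms]; print('slot dark',len(q),q.mean(0), np.argwhere(ms).mean(0)+[185,262])
g=p[195:212,275:303].max(2); print(g[4:12])
E
```

```text
top A 232 zmax 0.066 top [ 0.4098 -0.3669  0.0614] 20 body [ 0.4097 -0.3631  0.0391] 127 encl [ 410.3 -367.2] 21.6
top B 210 zmax 0.063 top [ 0.4013 -0.2118  0.0595] 46 body [ 0.4009 -0.2096  0.0394] 131 encl [ 401.3 -211.9] 21.0
top blue 202 zmax 0.064 top [ 0.3848 -0.1161  0.0602] 38 body [ 0.3842 -0.1153  0.0395] 131 encl [ 385.2 -109. ] 27.8
top small 75 zmax 0.039 top [ 0.5602 -0.3964  0.0363] 14 body [ 0.5603 -0.3961  0.0368] 12 encl [ 560.3 -395.8] 12.4
top mill 355 zmax 0.131 top [ 0.5351 -0.2518  0.1279] 77 body [ 0.5278 -0.2428  0.0397] 41 encl [ 533.2 -250. ] 23.4
scene A 334 zmax 0.064 top [ 0.4128 -0.3711  0.0599] 45 body [ 0.4187 -0.3718  0.0399] 143 encl [ 415.  -377.9] 27.7
scene B 273 zmax 0.064 top [ 0.4048 -0.2163  0.0607] 38 body [ 0.4101 -0.2175  0.0396] 123 encl [ 405.3 -217.3] 21.8
scene blue 266 zmax 0.063 top [ 0.3884 -0.1205  0.0601] 36 body [ 0.3931 -0.123   0.0397] 109 encl [ 388.7 -120.5] 21.6
scene small 134 zmax 0.039 top [ 0.5629 -0.4007  0.0371] 24 body [ 0.5629 -0.4007  0.0371] 24 encl [ 563.  -407.1] 18.5
slot dark 15 [0.50512167 0.04629563 0.047636
[... 268 characters left out ...]
143 139 137 138 139 136 136 128 121 117 125 108 106 118 118 131 134 130
  117 122 131 142 140 141 142 140 134 138]
 [138 139 137 137 141 139 132 123 126 137 131 129 119 119 109 100  96 100
  102 103 124 140 137 135 141 135 139 138]
 [141 144 143 139 143 144 136 117 104 102  99  98 101 102 110 117 111  99
   99 102 123 142 138 143 141 139 138 142]
 [143 141 141 141 138 141 133 125 116 113 102 106 108 108 121 131 121 109
  116 114 129 141 141 146 141 140 138 141]
 [139 138 138 138 137 141 137 138 132 135 136 137 146 146 148 145 154 161
  159 146 143 141 138 143 139 139 141 140]
 [141 141 138 140 146 139 136 148 152 153 160 156 155 153 147 151 142 141
  144 142 139 138 134 139 139 138 139 145]]
```

```bash
cat >> h.py <<'E'
from scipy.spatial.transform import Rotation as Ro
def to(*pts,R=None):
    """tool-axis deltas (cm) from the current pose through TCP points, after a turn to R"""
    s=readout.observe(); p=np.array(s['tool_pos']); R0=np.array(s['tool_rot'])
    if R is not None: print('rotvec',Ro.from_matrix(R0.T@R).as_rotvec().round(4)); R0=R
    for t in pts:
        d=R0.T@(np.array(t)-p)*100; p=np.array(t); print('delta',d.round(2),'|d|',np.linalg.norm(d).round(1),'rows>=',np.ceil(np.linalg.norm(d)/4.1))
def down(az):
    a=np.radians(az); y=np.array([np.cos(a),np.sin(a),0]); z=np.array([0,0,-1.]); return np.c_[np.cross(y,z),y,z]
def st():
    s=readout.observe(); R=np.array(s['tool_rot']); print('t',s['time_s'],'p',np.round(s['tool_pos'],4),'az',np.degrees(np.arctan2(R[1,1],R[0,1])).round(2),'z',R[:,2].round(4),'F',np.round(s['wrist_force'],1),'op',round(s['opening'],4),'g',s['grasp_force'],'q',np.round(s['q'],0))
E
python3 - <<'E'
from h import *
to((.50,.08,.302),(.411,-.369,.302),(.411,-.369,.093),R=down(9))
E
```

```text
rotvec [-1.100e-03  9.000e-04  1.048e+00]
delta [-62.71  14.45  -0.  ] |d| 64.3 rows>= 16.0
delta [-42.95 -15.81   0.  ] |d| 45.8 rows>= 12.0
delta [ 0.   0.  20.9] |d| 20.9 rows>= 6.0
```

Call:
{"fn": "step_arm", "kwargs": {
  "delta_pos": [
    [0,0,0],
    [0,0,0],
    [0,0,0],
    [0,0,0],
    [0,0,0],
    [0,0,0],
    [0,0,0],
    [0,0,0],
    [0,0,0],
    [0,0,0]
  ],
  "angular": [
    [0,0,0.105],
    [0,0,0.105],
    [0,0,0.105],
    [0,0,0.105],
    [0,0,0.105],
    [0,0,0.105],
    [0,0,0.105],
    [0,0,0.105],
    [0,0,0.105],
    [0,0,0.105]
  ],
  "fingers": [0.8,0.8,0.8,0.8,0.8,0.8,0.8,0.8,0.8,0.8],
  "squeeze": 30
}}

```text
time_s: 0.93
tool_pos: [0.2592, 0.6769, 0.3023]
tool_rot: [[-0.149, 0.989, -0.0], [0.989, 0.149, -0.001], [-0.001, -0.0, -1.0]]
wrist_force: [-0.1, 0.5, -1.0]
opening: 0.0742
grasp_force: 0.0
```

Call:
{"fn": "step_arm", "kwargs": {
  "delta_pos": [
    [-3.3,0.76,0],
    [-3.3,0.76,0],
    [-3.3,0.76,0],
    [-3.3,0.76,0],
    [-3.3,0.76,0],
    [-3.3,0.76,0],
    [-3.3,0.76,0],
    [-3.3,0.76,0],
    [-3.3,0.76,0],
    [-3.3,0.76,0],
    [-3.3,0.76,0],
    [-3.3,0.76,0],
    [-3.3,0.76,0],
    [-3.3,0.76,0],
    [-3.3,0.76,0],
    [-3.3,0.76,0],
    [-3.3,0.76,0],
    [-3.3,0.76,0],
    [-3.3,0.76,0]
  ],
  "angular": [
    [0,0,0],
    [0,0,0],
    [0,0,0],
    [0,0,0],
    [0,0,0],
    [0,0,0],
    [0,0,0],
    [0,0,0],
    [0,0,0],
    [0,0,0],
    [0,0,0],
    [0,0,0],
    [0,0,0],
    [0,0,0],
    [0,0,0],
    [0,0,0],
    [0,0,0],
    [0,0,0],
    [0,0,0]
  ],
  "fingers": [0.8,0.8,0.8,0.8,0.8,0.8,0.8,0.8,0.8,0.8,0.8,0.8,0.8,0.8,0.8,0.8,0.8,0.8,0.8]
}}

```text
time_s: 2.52
tool_pos: [0.499, 0.0782, 0.3027]
tool_rot: [[-0.155, 0.988, -0.0], [0.988, 0.155, 0.0], [0.0, -0.0, -1.0]]
wrist_force: [0.8, 0.4, 1.2]
opening: 0.0744
grasp_force: 0.0
```

Call:
{"fn": "step_arm", "kwargs": {
  "delta_pos": [
    [-3,-1.13,0],
    [-3,-1.13,0],
    [-3,-1.13,0],
    [-3,-1.13,0],
    [-3,-1.13,0],
    [-3,-1.13,0],
    [-3,-1.13,0],
    [-3,-1.13,0],
    [-3,-1.13,0],
    [-3,-1.13,0],
    [-3,-1.13,0],
    [-3,-1.13,0],
    [-3,-1.13,0],
    [-3,-1.13,0],
    [0,0,0],
    [0,0,0]
  ],
  "angular": [
    [0,0,0],
    [0,0,0],
    [0,0,0],
    [0,0,0],
    [0,0,0],
    [0,0,0],
    [0,0,0],
    [0,0,0],
    [0,0,0],
    [0,0,0],
    [0,0,0],
    [0,0,0],
    [0,0,0],
    [0,0,0],
    [0,0,0],
    [0,0,0]
  ],
  "fingers": [0.8,0.8,0.8,0.8,0.8,0.8,0.8,0.8,0.8,0.8,0.8,0.8,0.8,0.8,0.8,0.8]
}}

```text
time_s: 3.85
tool_pos: [0.4064, -0.3611, 0.3025]
tool_rot: [[-0.151, 0.989, -0.001], [0.989, 0.151, -0.0], [-0.0, -0.001, -1.0]]
wrist_force: [0.4, 0.5, -0.3]
opening: 0.0742
grasp_force: 0.0
```

```bash
python3 - <<'E'
from h import *
st(); to((.411,-.369,.302),(.411,-.369,.093),R=down(9))
E
```

```text
t 3.85 p [ 0.4064 -0.3611  0.3025] az 8.68 z [-6.e-04 -3.e-04 -1.e+00] F [ 0.4  0.5 -0.3] op 0.0742 g 0.0 q [ 20.  23.  22. 116. -12.  43.  58.]
rotvec [-0.0006  0.0002 -0.0056]
delta [-0.86  0.33  0.05] |d| 0.9 rows>= 1.0
delta [ 0.   0.  20.9] |d| 20.9 rows>= 6.0
```

Call:
{"fn": "step_arm", "kwargs": {
  "delta_pos": [
    [-0.43,0.17,2],
    [-0.43,0.17,3],
    [0,0,3],
    [0,0,3],
    [0,0,3],
    [0,0,3],
    [0,0,2],
    [0,0,1.2],
    [0,0,0.75],
    [0,0,0],
    [0,0,0],
    [0,0,0],
    [0,0,0],
    [0,0,0],
    [0,0,0],
    [0,0,0],
    [0,0,0]
  ],
  "angular": [
    [0,0,0],
    [0,0,0],
    [0,0,0],
    [0,0,0],
    [0,0,0],
    [0,0,0],
    [0,0,0],
    [0,0,0],
    [0,0,0],
    [0,0,0],
    [0,0,0],
    [0,0,0],
    [0,0,0],
    [0,0,0],
    [0,0,0],
    [0,0,0],
    [0,0,0]
  ],
  "fingers": [0.8,0.8,0.8,0.8,0.8,0.8,0.8,0.8,0.8,0.8,0,0,0,0,0,0,0]
}}

```text
time_s: 5.27
tool_pos: [0.4118, -0.3676, 0.0938]
tool_rot: [[-0.154, 0.988, 0.0], [0.988, 0.154, -0.0], [-0.0, 0.0, -1.0]]
wrist_force: [-2.0, -0.1, 6.7]
opening: 0.0415
grasp_force: 30.0
```

```bash
python3 - <<'E'
from h import *
st(); 
a=np.radians(9); X=np.array([np.cos(a),np.sin(a)]);Y=np.array([-X[1],X[0]])
pan=np.array([.6155,.0655]); t=pan+.045*Y; b=pan-.045*Y; print(t,b)
to((.411,-.369,.312),(*t,.312),(*t,.265),(*t,.243),R=down(9))
E
```

```text
t 5.2667 p [ 0.4118 -0.3676  0.0938] az 8.87 z [ 1.e-04 -2.e-04 -1.e+00] F [-2.  -0.1  6.7] op 0.0415 g 30.001327693462372 q [ 29.  41.  10. 123. -22.  17.  67.]
[0.60846045 0.10994598] [0.62253955 0.02105402]
rotvec [ 0.0001  0.0002 -0.0023]
delta [ -0.12  -0.1  -21.82] |d| 21.8 rows>= 6.0
delta [44.22 27.    0.  ] |d| 51.8 rows>= 13.0
delta [0.  0.  4.7] |d| 4.7 rows>= 2.0
delta [0.  0.  2.2] |d| 2.2 rows>= 1.0
```

Call:
{"fn": "step_arm", "kwargs": {
  "delta_pos": [
    [0,0,-1],
    [0,0,-3],
    [0,0,-4],
    [0,0,-4],
    [0,0,-4],
    [0,0,-4],
    [0,0,-1.8],
    [0,0,0]
  ],
  "angular": [
    [0,0,0],
    [0,0,0],
    [0,0,0],
    [0,0,0],
    [0,0,0],
    [0,0,0],
    [0,0,0],
    [0,0,0]
  ],
  "fingers": [0,0,0,0,0,0,0,0]
}}

```text
time_s: 5.93
tool_pos: [0.4127, -0.3684, 0.3159]
tool_rot: [[-0.154, 0.988, 0.006], [0.988, 0.154, -0.004], [-0.005, 0.006, -1.0]]
wrist_force: [0.2, -0.7, -4.0]
opening: 0.0413
grasp_force: 30.0
```

Call:
{"fn": "step_arm", "kwargs": {
  "delta_pos": [
    [1.3,0.79,0],
    [2.6,1.59,0],
    [2.6,1.59,0],
    [2.6,1.59,0],
    [2.6,1.59,0],
    [2.6,1.59,0],
    [2.6,1.59,0],
    [2.6,1.59,0],
    [2.6,1.59,0],
    [2.6,1.59,0],
    [2.6,1.59,0],
    [2.6,1.59,0],
    [2.6,1.59,0],
    [2.6,1.59,0],
    [2.6,1.59,0],
    [2.6,1.59,0],
    [2.6,1.59,0],
    [1.3,0.79,0],
    [0,0,0],
    [0,0,0]
  ],
  "angular": [
    [0,0,0],
    [0,0,0],
    [0,0,0],
    [0,0,0],
    [0,0,0],
    [0,0,0],
    [0,0,0],
    [0,0,0],
    [0,0,0],
    [0,0,0],
    [0,0,0],
    [0,0,0],
    [0,0,0],
    [0,0,0],
    [0,0,0],
    [0,0,0],
    [0,0,0],
    [0,0,0],
    [0,0,0],
    [0,0,0]
  ],
  "fingers": [0,0,0,0,0,0,0,0,0,0,0,0,0,0,0,0,0,0,0,0]
}}

```text
time_s: 7.6
tool_pos: [0.61, 0.1114, 0.3096]
tool_rot: [[-0.156, 0.988, -0.003], [0.988, 0.156, -0.001], [-0.001, -0.003, -1.0]]
wrist_force: [0.3, -1.0, -3.4]
opening: 0.0415
grasp_force: 30.0
```

```bash
python3 - <<'E'
from h import *
st(); p,d,m=grab('scene'); cv2.imwrite('pics/s2.png',cv2.resize(p[80:280,220:480,::-1],(780,600)))
t=(.6085,.110); to((*t,.265),(*t,.243),R=down(9))
E
```

```text
t 7.6 p [0.61   0.1114 0.3096] az 8.98 z [-0.0027 -0.001  -1.    ] F [ 0.3 -1.  -3.4] op 0.0415 g 29.99850243330002 q [-30.  28.  21. 106. -13.  48.   7.]
rotvec [-0.0025  0.0009 -0.0023]
delta [ 0.02 -0.14  4.5 ] |d| 4.5 rows>= 2.0
delta [0.  0.  2.2] |d| 2.2 rows>= 1.0
```

View pics/s2.png

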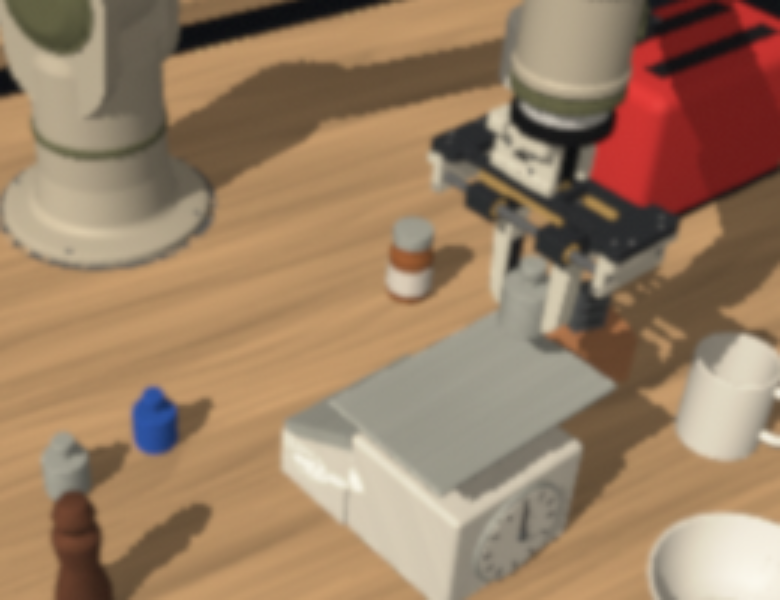

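The held weight hangs upright above the pan's far-left part (crop (525,300)); nothing else has moved. Lowering and releasing.

Call:
{"fn": "step_arm", "kwargs": {
  "delta_pos": [
    [0.02,-0.14,1.5],
    [0,0,1.5],
    [0,0,0.7],
    [0,0,0.6],
    [0,0,0.6],
    [0,0,0.6],
    [0,0,0.6],
    [0,0,0.6],
    [0,0,0],
    [0,0,0],
    [0,0,0],
    [0,0,0]
  ],
  "angular": [
    [0,0,0],
    [0,0,0],
    [0,0,0],
    [0,0,0],
    [0,0,0],
    [0,0,0],
    [0,0,0],
    [0,0,0],
    [0,0,0],
    [0,0,0],
    [0,0,0],
    [0,0,0]
  ],
  "fingers": [0,0,0,0,0,0,0,0,0,0,0,0]
}}

```text
time_s: 8.65
tool_pos: [0.6095, 0.1108, 0.2446]
tool_rot: [[-0.154, 0.988, 0.001], [0.988, 0.154, 0.0], [-0.0, 0.001, -1.0]]
wrist_force: [-0.2, -1.4, -0.6]
opening: 0.0413
grasp_force: 30.0
```

Call:
{"fn": "step_arm", "kwargs": {
  "delta_pos": [
    [0,0,0],
    [0,0,0],
    [0,0,0],
    [0,0,0],
    [0,0,0],
    [0,0,-1],
    [0,0,-3],
    [0,0,-3]
  ],
  "angular": [
    [0,0,0],
    [0,0,0],
    [0,0,0],
    [0,0,0],
    [0,0,0],
    [0,0,0],
    [0,0,0],
    [0,0,0]
  ],
  "fingers": [0.75,0.75,0.75,0.75,0.75,0.75,0.75,0.75]
}}

```text
time_s: 9.32
tool_pos: [0.6088, 0.1108, 0.3147]
tool_rot: [[-0.154, 0.988, -0.002], [0.988, 0.154, -0.001], [-0.001, -0.003, -1.0]]
wrist_force: [0.4, 0.3, 0.1]
opening: 0.0698
grasp_force: 0.0
```

```bash
python3 - <<'E'
from h import *
st(); to((.58,-.0,.31),(.403,-.214,.312),(.403,-.214,.093),R=down(40))
E
```

```text
t 9.3167 p [0.6088 0.1108 0.3147] az 8.87 z [-0.0025 -0.001  -1.    ] F [0.4 0.3 0.1] op 0.0698 g 0.0 q [-30.  27.  21. 106. -13.  49.   6.]
rotvec [-2.700e-03 -1.000e-04 -5.433e-01]
delta [-6.63 -9.33  0.47] |d| 11.5 rows>= 3.0
delta [ -5.02 -27.31  -0.2 ] |d| 27.8 rows>= 7.0
delta [ 0.   0.  21.9] |d| 21.9 rows>= 6.0
```

Call:
{"fn": "step_arm", "kwargs": {
  "delta_pos": [
    [0,0,0],
    [0,0,0],
    [0,0,0],
    [0,0,0],
    [0,0,0],
    [-0.6,-1.8,0],
    [-1.1,-3.5,0],
    [-1.1,-3.5,0],
    [-1.1,-3.5,0],
    [-1.1,-3.5,0],
    [-1.1,-3.5,0],
    [-1.1,-3.5,0],
    [-1.1,-3.5,0],
    [-1.1,-3.5,0],
    [-1.1,-3.5,0],
    [-1.1,-3.34,0],
    [0,0,0],
    [0,0,0],
    [0,0,0]
  ],
  "angular": [
    [0,0,-0.1087],
    [0,0,-0.1087],
    [0,0,-0.1087],
    [0,0,-0.1087],
    [0,0,-0.1087],
    [0,0,0],
    [0,0,0],
    [0,0,0],
    [0,0,0],
    [0,0,0],
    [0,0,0],
    [0,0,0],
    [0,0,0],
    [0,0,0],
    [0,0,0],
    [0,0,0],
    [0,0,0],
    [0,0,0],
    [0,0,0]
  ],
  "fingers": [0.75,0.75,0.75,0.75,0.75,0.75,0.75,0.75,0.75,0.75,0.75,0.75,0.75,0.75,0.75,0.75,0.75,0.75,0.75]
}}

```text
time_s: 10.9
tool_pos: [0.4038, -0.2133, 0.3148]
tool_rot: [[-0.643, 0.766, 0.001], [0.766, 0.643, 0.0], [-0.001, 0.001, -1.0]]
wrist_force: [-1.1, -0.2, -0.1]
opening: 0.0694
grasp_force: 0.0
```

```bash
python3 - <<'E'
from h import *
st(); to((.403,-.214,.302),(.403,-.214,.093),R=down(40))
p,d,m=grab('scene'); p,W=cloud('scene')
w=W[130:260,300:440].reshape(-1,3); q=w[(w[:,2]>.135)&(w[:,2]<.16)]; print('pan z',np.median(q[:,2]),len(q))
k=w[(w[:,2]>.19)&(w[:,2]<.215)]; k2=w[(w[:,2]>.155)&(w[:,2]<.215)]; print('knob',k.mean(0),len(k),k2.mean(0),cv2.minEnclosingCircle((k2[:,:2]*1000).astype(np.float32)))
E
```

```text
t 10.9 p [ 0.4038 -0.2133  0.3148] az 40.0 z [ 1.1e-03  1.0e-04 -1.0e+00] F [-1.1 -0.2 -0.1] op 0.0694 g 0.0 q [  8.  15.  16. 126.  -7.  40.  69.]
rotvec [0.0009 0.0007 0.    ]
delta [ 0.   -0.11  1.28] |d| 1.3 rows>= 1.0
delta [ 0.   0.  20.9] |d| 20.9 rows>= 6.0
pan z 0.14722111618354738 2743
knob [0.61354435 0.10513419 0.20359333] 70 [0.61818465 0.10032028 0.1826564 ] ((611.4823608398438, 105.23175811767578), 21.998069763183594)
```

Call:
{"fn": "step_arm", "kwargs": {
  "delta_pos": [
    [0,-0.11,1.5],
    [0,0,3],
    [0,0,3.5],
    [0,0,3.5],
    [0,0,3.5],
    [0,0,3],
    [0,0,2],
    [0,0,1.4],
    [0,0,0.7],
    [0,0,0],
    [0,0,0],
    [0,0,0],
    [0,0,0],
    [0,0,0],
    [0,0,0],
    [0,0,0]
  ],
  "angular": [
    [0,0,0],
    [0,0,0],
    [0,0,0],
    [0,0,0],
    [0,0,0],
    [0,0,0],
    [0,0,0],
    [0,0,0],
    [0,0,0],
    [0,0,0],
    [0,0,0],
    [0,0,0],
    [0,0,0],
    [0,0,0],
    [0,0,0],
    [0,0,0]
  ],
  "fingers": [0.75,0.75,0.75,0.75,0.75,0.75,0.75,0.75,0.75,0.75,0,0,0,0,0,0]
}}

```text
time_s: 12.28
tool_pos: [0.4027, -0.2144, 0.094]
tool_rot: [[-0.643, 0.766, 0.001], [0.766, 0.643, -0.001], [-0.001, 0.001, -1.0]]
wrist_force: [-0.1, -0.2, 8.9]
opening: 0.0414
grasp_force: 30.0
```

Call:
{"fn": "step_arm", "kwargs": {
  "delta_pos": [
    [0,0,0],
    [0,0,-1],
    [0,0,-3],
    [0,0,-4],
    [0,0,-4],
    [0,0,-4],
    [0,0,-4],
    [0,0,-1.5],
    [0,0,0],
    [0,0,0],
    [0,0,0],
    [0,0,0],
    [0,0,0],
    [0,0,0]
  ],
  "angular": [
    [0,0,0],
    [0,0,0],
    [0,0,0],
    [0,0,0],
    [0,0,0],
    [0,0,0],
    [0,0,0],
    [0,0,0],
    [0,0,0.1082],
    [0,0,0.1082],
    [0,0,0.1082],
    [0,0,0.1082],
    [0,0,0.1082],
    [0,0,0]
  ],
  "fingers": [0,0,0,0,0,0,0,0,0,0,0,0,0,0]
}}

```text
time_s: 13.45
tool_pos: [0.402, -0.2139, 0.3081]
tool_rot: [[-0.152, 0.988, -0.001], [0.988, 0.152, 0.0], [0.0, -0.001, -1.0]]
wrist_force: [-1.4, 1.1, -3.8]
opening: 0.0415
grasp_force: 30.0
```

```bash
python3 - <<'E'
from h import *
st(); t=(.6225,.021); to((*t,.31),(*t,.25),(*t,.226),R=down(9))
E
```

```text
t 13.45 p [ 0.402  -0.2139  0.3081] az 8.75 z [-6.e-04  4.e-04 -1.e+00] F [-1.4  1.1 -3.8] op 0.0415 g 30.000725984573364 q [ -0.  17.  27. 127. -12.  39.  44.]
rotvec [-0.0005 -0.0005 -0.0043]
delta [19.75 25.45 -0.19] |d| 32.2 rows>= 8.0
delta [0. 0. 6.] |d| 6.0 rows>= 2.0
delta [0.  0.  2.4] |d| 2.4 rows>= 1.0
```

Call:
{"fn": "step_arm", "kwargs": {
  "delta_pos": [
    [0.98,1.27,0],
    [1.98,2.55,0],
    [1.98,2.55,0],
    [1.98,2.55,0],
    [1.98,2.55,0],
    [1.98,2.55,0],
    [1.98,2.55,0],
    [1.98,2.55,0],
    [1.98,2.55,0],
    [1.98,2.55,0],
    [0.95,1.23,0],
    [0,0,0],
    [0,0,0]
  ],
  "angular": [
    [0,0,0],
    [0,0,0],
    [0,0,0],
    [0,0,0],
    [0,0,0],
    [0,0,0],
    [0,0,0],
    [0,0,0],
    [0,0,0],
    [0,0,0],
    [0,0,0],
    [0,0,0],
    [0,0,0]
  ],
  "fingers": [0,0,0,0,0,0,0,0,0,0,0,0,0]
}}

```text
time_s: 14.53
tool_pos: [0.6225, 0.0211, 0.3075]
tool_rot: [[-0.161, 0.987, -0.002], [0.987, 0.161, -0.0], [-0.0, -0.002, -1.0]]
wrist_force: [0.0, -0.7, -4.2]
opening: 0.0416
grasp_force: 30.0
```

Call:
{"fn": "step_arm", "kwargs": {
  "delta_pos": [
    [0,0,1.5],
    [0,0,2],
    [0,0,1.3],
    [0,0,0.6],
    [0,0,0.6],
    [0,0,0.6],
    [0,0,0.6],
    [0,0,0.6],
    [0,0,0.4],
    [0,0,0],
    [0,0,0],
    [0,0,0],
    [0,0,0]
  ],
  "angular": [
    [0,0,0],
    [0,0,0],
    [0,0,0],
    [0,0,0],
    [0,0,0],
    [0,0,0],
    [0,0,0],
    [0,0,0],
    [0,0,0],
    [0,0,0],
    [0,0,0],
    [0,0,0],
    [0,0,0]
  ],
  "fingers": [0,0,0,0,0,0,0,0,0,0,0,0,0]
}}

```text
time_s: 15.62
tool_pos: [0.6231, 0.0207, 0.2266]
tool_rot: [[-0.157, 0.988, 0.001], [0.988, 0.157, -0.0], [-0.0, 0.001, -1.0]]
wrist_force: [-0.9, -1.3, -1.0]
opening: 0.0416
grasp_force: 30.0
```

```bash
python3 - <<'E'
from h import *
st()
E
```

```text
t 15.6167 p [0.6231 0.0207 0.2266] az 9.03 z [ 6.e-04 -0.e+00 -1.e+00] F [-0.9 -1.3 -1. ] op 0.0416 g 29.999787211418152 q [-21.  34.  21. 110. -19.  39.  20.]
```

Call:
{"fn": "step_arm", "kwargs": {
  "delta_pos": [
    [0,0,0],
    [0,0,0],
    [0,0,0],
    [0,0,0],
    [0,0,0],
    [0,0,-1],
    [0,0,-3],
    [0,0,-3],
    [0,0,-3],
    [0,0,0],
    [0,0,0],
    [0,0,0],
    [0,0,0]
  ],
  "angular": [
    [0,0,0],
    [0,0,0],
    [0,0,0],
    [0,0,0],
    [0,0,0],
    [0,0,0],
    [0,0,0],
    [0,0,0],
    [0,0,0.12],
    [0,0,0.12],
    [0,0,0.12],
    [0,0,0],
    [0,0,0]
  ],
  "fingers": [0.7,0.7,0.7,0.7,0.7,0.7,0.7,0.7,0.7,0.7,0.7,0.7,0.7]
}}

```text
time_s: 16.7
tool_pos: [0.6228, 0.021, 0.3267]
tool_rot: [[0.197, 0.98, 0.0], [0.98, -0.197, -0.0], [-0.0, 0.0, -1.0]]
wrist_force: [-0.7, 0.7, -0.6]
opening: 0.0651
grasp_force: 0.0
```

```bash
python3 - <<'E'
from h import *
st(); t=(.497,.300); to((*t,.31),(*t,.153),R=down(-11.6))
E
```

```text
t 16.7 p [0.6228 0.021  0.3267] az -11.37 z [ 2.e-04 -1.e-04 -1.e+00] F [-0.7  0.7 -0.6] op 0.0651 g 0.0 q [-28.  28.  31. 105. -18.  51.   0.]
rotvec [0.0002 0.0001 0.004 ]
delta [ 24.8  -17.93   1.67] |d| 30.6 rows>= 8.0
delta [ 0.   0.  15.7] |d| 15.7 rows>= 4.0
```

Call:
{"fn": "step_arm", "kwargs": {
  "delta_pos": [
    [1.6,-1.13,0],
    [2.9,-2.1,0],
    [2.9,-2.1,0],
    [2.9,-2.1,0],
    [2.9,-2.1,0],
    [2.9,-2.1,0],
    [2.9,-2.1,0],
    [2.9,-2.1,0],
    [2.9,-2.1,0],
    [0,0,0],
    [0,0,0]
  ],
  "angular": [
    [0,0,0],
    [0,0,0],
    [0,0,0],
    [0,0,0],
    [0,0,0],
    [0,0,0],
    [0,0,0],
    [0,0,0],
    [0,0,0],
    [0,0,0],
    [0,0,0]
  ],
  "fingers": [0.7,0.7,0.7,0.7,0.7,0.7,0.7,0.7,0.7,0.7,0.7]
}}

```text
time_s: 17.62
tool_pos: [0.4959, 0.3018, 0.3258]
tool_rot: [[0.193, 0.981, -0.001], [0.981, -0.193, -0.0], [-0.0, -0.001, -1.0]]
wrist_force: [0.7, -1.0, 0.9]
opening: 0.065
grasp_force: 0.0
```

```bash
python3 - <<'E'
from h import *
st(); t=(.497,.300); to((*t,.31),(*t,.153),R=down(-11.6))
for n,b in(('scene',(slice(130,270),slice(300,440))),('top',(slice(90,230),slice(225,340)))):
    grab(n); p,W=cloud(n); w=W[b].reshape(-1,3)
    q=w[(w[:,2]>.122)&(w[:,2]<.136)]; print(n,'pan z',np.median(q[:,2]),len(q),cv2.minAreaRect((q[:,:2]*1000).astype(np.float32)))
    k=w[(w[:,2]>.178)&(w[:,2]<.2)]
    for s in(1,-1):
        j=k[s*(k[:,1]-.066)>0]; print(s,j.mean(0).round(4),len(j))
a=load('top')[0][90:240,150:350,::-1];b=load('scene')[0][100:280,230:470,::-1]
cv2.imwrite('pics/m3.png',np.hstack([cv2.resize(a,(400,300)),cv2.resize(b,(400,300))]))
E
```

```text
t 17.6167 p [0.4959 0.3018 0.3258] az -11.14 z [-9.e-04 -3.e-04 -1.e+00] F [ 0.7 -1.   0.9] op 0.065 g 0.0 q [-59.  25.  32. 111. -17.  49. -29.]
rotvec [-0.0008  0.0005  0.0081]
delta [-0.16  0.14  1.58] |d| 1.6 rows>= 1.0
delta [ 0.   0.  15.7] |d| 15.7 rows>= 4.0
scene pan z 0.12938706057728933 2329 ((616.743896484375, 62.084808349609375), (132.0076446533203, 205.5006866455078), 9.13585090637207)
1 [0.6137 0.1046 0.1876] 61
-1 [0.6265 0.0175 0.1876] 67
top pan z 0.1294799196050106 3247 ((613.8016967773438, 66.85342407226562), (131.0157012939453, 199.71707153320312), 8.947480201721191)
1 [0.6075 0.1101 0.1884] 67
-1 [0.6208 0.0231 0.1891] 68
```

View pics/m3.png

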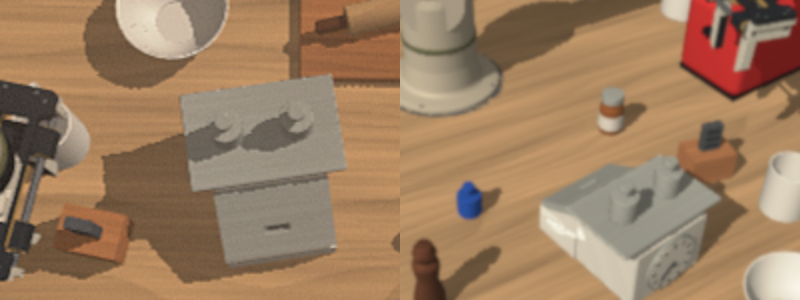

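Both weights stand upright on the pan (sunk 35.6 mm); the slot shows at left crop (278,226), gauge still in the stand at (80,228).

Call:
{"fn": "step_arm", "kwargs": {
  "delta_pos": [
    [-0.13,0.1,2],
    [0,0,3],
    [0,0,3],
    [0,0,3],
    [0,0,2.5],
    [0,0,1.8],
    [0,0,1.2],
    [0,0,0.7],
    [0,0,0],
    [0,0,0],
    [0,0,0],
    [0,0,0],
    [0,0,0],
    [0,0,0],
    [0,0,0],
    [0,0,0],
    [0,0,0]
  ],
  "angular": [
    [0,0,0.008],
    [0,0,0],
    [0,0,0],
    [0,0,0],
    [0,0,0],
    [0,0,0],
    [0,0,0],
    [0,0,0],
    [0,0,0],
    [0,0,0],
    [0,0,0],
    [0,0,0],
    [0,0,0],
    [0,0,0],
    [0,0,0],
    [0,0,0],
    [0,0,0]
  ],
  "fingers": [0.6,0.6,0.6,0.6,0.6,0.6,0.6,0.6,0.6,0,0,0,0,0,0,0,0],
  "squeeze": 40
}}

```text
time_s: 19.13
tool_pos: [0.4978, 0.2984, 0.1545]
tool_rot: [[0.209, 0.978, 0.0], [0.978, -0.209, 0.0], [0.0, -0.0, -1.0]]
wrist_force: [-0.7, 0.1, 3.9]
opening: 0.0159
grasp_force: 40.0
```

```bash
python3 - <<'E'
from h import *
st()
E
```

```text
t 19.1333 p [0.4978 0.2984 0.1545] az -12.05 z [ 1.e-04  4.e-04 -1.e+00] F [-0.7  0.1  3.9] op 0.0159 g 40.00105440616608 q [-51.  38.  21. 118. -28.  28. -20.]
```

Call:
{"fn": "step_arm", "kwargs": {
  "delta_pos": [
    [0,0,-0.5],
    [0,0,-1],
    [0,0,-2],
    [0,0,-3],
    [0,0,-3],
    [0,0,-3],
    [0,0,-3],
    [0,0,-2],
    [0,0,0],
    [0,0,0]
  ],
  "angular": [
    [0,0,0],
    [0,0,0],
    [0,0,0],
    [0,0,0],
    [0,0,0],
    [0,0,0],
    [0,0,0],
    [0,0,0],
    [0,0,0],
    [0,0,0]
  ],
  "fingers": [0,0,0,0,0,0,0,0,0,0]
}}

```text
time_s: 19.97
tool_pos: [0.4979, 0.2983, 0.3307]
tool_rot: [[0.209, 0.978, 0.002], [0.978, -0.209, 0.002], [0.002, 0.001, -1.0]]
wrist_force: [-0.2, -0.9, -1.5]
opening: 0.0158
grasp_force: 40.0
```

```bash
cat >> h.py <<'E'
def ray(n,u,v):
    p,d,m=load(n); f=200/np.tan(np.radians(float(m['fovy'])/2)); r=m['T'][:3,:3]@[(u-m['cx'])/f,-(v-m['cy'])/f,-1]; return m['T'][:3,3],r
a9=np.radians(9.0); X=np.array([np.cos(a9),np.sin(a9),0]); Y=np.array([-X[1],X[0],0]); Z=np.array([0,0,1.])
t28=np.radians(28); PZ=-np.sin(t28)*X+np.cos(t28)*Z
RI=np.c_[Y,np.cos(t28)*X+np.sin(t28)*Z,-PZ]
E
python3 - <<'E'
from h import *
st(); to((.42,.05,.34),R=down(9)); print('turn down9->RI',Ro.from_matrix(down(9).T@RI).as_rotvec()); to(R=RI)
# slot centre
p,d,m=load('top'); 
g=p.max(2).astype(np.float32); roi=g[190:216,268:310]; bg=np.median(roi); wgt=np.clip(bg-12-roi,0,None); wgt[:5]=0; wgt[20:]=0
v,u=np.mgrid[190:216,268:310]; c=((u*wgt).sum()/wgt.sum(),(v*wgt).sum()/wgt.sum()); print('slot px',c)
o,r=ray('top',*c); print('on z=.08',o+r*(.08-o[2])/r[2])
grab('scene')
p=load('scene')[0]; f=p[150:240,310:370]; cv2.imwrite('pics/m4.png',np.hstack([cv2.resize(f[...,::-1],(400,600),interpolation=cv2.INTER_CUBIC),cv2.resize(p[60:150,400:460,::-1],(400,600),interpolation=cv2.INTER_CUBIC)]))
E
```

```text
t 19.9667 p [0.4979 0.2983 0.3307] az -12.05 z [ 0.0018  0.0019 -1.    ] F [-0.2 -0.9 -1.5] op 0.0158 g 39.99985098838806 q [-59.  25.  33. 111. -18.  49. -29.]
rotvec [ 0.0018 -0.0019 -0.3673]
delta [-23.3  -11.58  -0.93] |d| 26.0 rows>= 7.0
turn down9->RI [-4.88692191e-01 -5.36902975e-18 -1.14090124e-17]
rotvec [-0.4814  0.0879 -0.3604]
slot px (np.float64(288.77669902912623), np.float64(202.95145631067962))
on z=.08 [0.49901868 0.0458065  0.08      ]
```

View pics/m4.png

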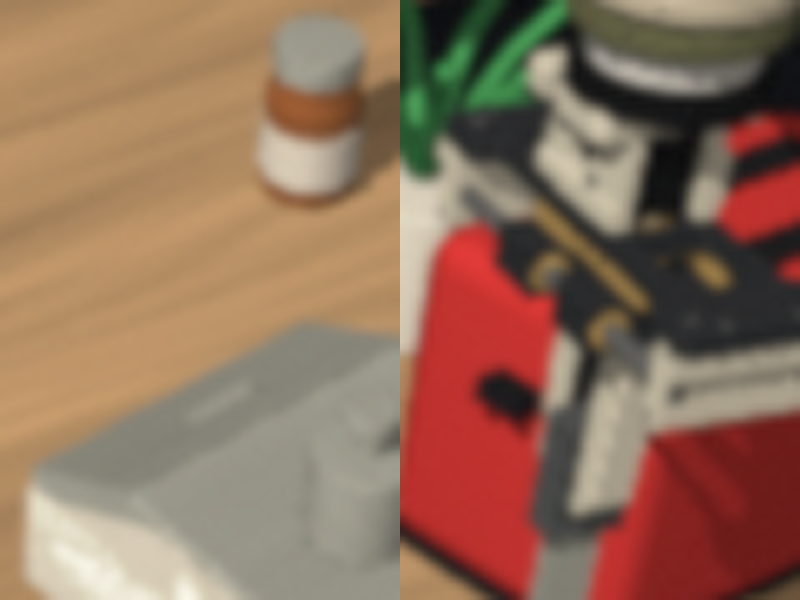

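```bash
python3 - <<'E'
from h import *
p,d,m=load('scene'); g=p.astype(int).sum(2); 
for r in range(203,218): print(r,g[r,332:354]//3)
p,W=cloud('scene'); print(W[210,343])
for uv in((343,210),(338,213),(348,207)):
    o,r=ray('scene',*uv); print(uv,(o+r*(.08-o[2])/r[2]).round(4))
# face plane from scene
fm=W[185:225,318:372].reshape(-1,3); L=(fm-np.r_[.4965,.046,.08])@np.c_[X,Y,Z]; k=(abs(L[:,0])<.04)&(abs(L[:,1])<.06)&(abs(L@[np.sin(t28),0,-np.cos(t28)])<.008); fm=fm[k]
c=fm.mean(0); n=np.linalg.svd(fm-c)[2][2]; n*=np.sign(n[2]); print('scene face',len(fm),c,n,np.degrees(np.arccos(n[2])),np.degrees(np.arctan2(n[1],n[0])), 'offset along PZ of port guess (mm)', 1000*np.dot(c-np.r_[.4965,.046,.08],PZ))
p,W=cloud('top'); fm=W[185:222,255:320].reshape(-1,3); L=(fm-np.r_[.4965,.046,.08])@np.c_[X,Y,Z]; k=(abs(L[:,0])<.03)&(abs(L[:,1])<.06)&(abs(L@[np.sin(t28),0,-np.cos(t28)])<.008); print('top off',1000*np.dot(fm[k].mean(0)-np.r_[.4965,.046,.08],PZ),k.sum())
E
```

```text
203 [149 148 148 147 146 146 145 145 145 145 144 144 141 138 135 132 130 130
 129 129 130 130]
204 [148 147 147 146 145 145 146 145 146 144 142 139 136 132 130 129 129 128
 129 129 130 130]
205 [148 147 147 146 147 146 146 145 142 139 135 132 130 130 129 129 129 129
 128 130 129 129]
206 [150 149 148 147 146 145 142 140 135 132 129 129 129 130 132 131 129 129
 129 129 128 128]
207 [150 148 147 145 143 139 136 132 130 129 129 129 133 136 138 134 128 127
 128 128 128 129]
208 [147 144 142 140 136 133 130 129 129 129 131 136 139 144 143 136 127 126
 127 129 129 130]
209 [141 139 135 133 130 129 129 129 130 134 138 143 144 143 138 133 129 128
 128 129 129 130]
210 [136 133 130 129 128 129 129 133 137 141 143 144 139 134 131 129 129 130
 130 129 130 133]
211 [130 129 128 128 128 131 134 139 142 144 140 136 131 129 129 129 130 131
 132 132 135 142]
212 [128 128 128 128 128 132 138 142 140 136 131 129 128 129 130 131 133 136
 140 142 145 146]
213 [128 128 128 128 128 129 133 134 132 129 128 129 129 130 131 134 140 144
 147 147 147 148]
214 [127 127 127 128 126 127 127 128 128 128 128 129 129 131 136 141 146 148
 148 148 147 147]
215 [127 127 127 126 126 125 127 128 129 129 128 129 133 137 144 146 147 147
 147 147 147 146]
216 [127 127 125 127 127 127 128 130 129 129 131 135 141 145 147 147 146 147
 146 145 145 145]
217 [125 125 127 127 128 129 130 132 133 137 140 144 146 147 147 146 145 146
 146 145 144 145]
[0.49445474 0.04602365 0.07749296]
(343, 210) [0.4967 0.0444 0.08  ]
(338, 213) [0.5004 0.0261 0.08  ]
(348, 207) [0.493 0.063 0.08 ]
scene face 385 [0.49784301 0.0445307  0.08012091] [-0.46903376 -0.07196805  0.88024311] 28.32829647720616 -171.2766309777673 offset along PZ of port guess (mm) -0.4080829965979781
top off 0.09571369490662109 1083
```

Call:
{"fn": "step_arm", "kwargs": {
  "delta_pos": [
    [0,0,0],
    [0,0,0],
    [0,0,0],
    [0,0,0],
    [-1.5,-0.75,0],
    [-2.9,-1.44,0],
    [-2.9,-1.44,0],
    [-2.9,-1.44,0],
    [-2.9,-1.44,0],
    [-2.9,-1.44,0],
    [-2.9,-1.44,0],
    [-2.9,-1.44,0],
    [-1.5,-0.75,0],
    [0,0,0]
  ],
  "angular": [
    [0,0,-0.092],
    [0,0,-0.092],
    [0,0,-0.092],
    [0,0,-0.092],
    [0,0,0],
    [0,0,0],
    [0,0,0],
    [0,0,0],
    [0,0,0],
    [0,0,0],
    [0,0,0],
    [0,0,0],
    [0,0,0],
    [0,0,0]
  ],
  "fingers": [0,0,0,0,0,0,0,0,0,0,0,0,0,0]
}}

```text
time_s: 21.18
tool_pos: [0.4178, 0.0464, 0.3284]
tool_rot: [[-0.152, 0.988, -0.003], [0.988, 0.152, -0.001], [-0.001, -0.003, -1.0]]
wrist_force: [0.5, 0.2, -0.6]
opening: 0.0161
grasp_force: 40.0
```

Call:
{"fn": "step_arm", "kwargs": {
  "delta_pos": [
    [0,0,0],
    [0,0,0],
    [0,0,0],
    [0,0,0],
    [0,0,0],
    [0,0,0],
    [0,0,0]
  ],
  "angular": [
    [-0.098,0,0],
    [-0.098,0,0],
    [-0.098,0,0],
    [-0.098,0,0],
    [-0.0967,0,0],
    [0,0,0],
    [0,0,0]
  ],
  "fingers": [0,0,0,0,0,0,0]
}}

```text
time_s: 21.77
tool_pos: [0.4202, 0.0507, 0.3349]
tool_rot: [[-0.158, 0.876, 0.456], [0.987, 0.14, 0.073], [-0.0, 0.462, -0.887]]
wrist_force: [0.3, -0.3, 0.0]
opening: 0.0157
grasp_force: 40.0
```

```bash
python3 - <<'E'
from h import *
st(); port=np.r_[.498,.046,.08]; to(port+PZ*(.0985+.075),port+PZ*(.0985+.053),R=RI)
E
```

```text
t 21.7667 p [0.4202 0.0507 0.3349] az 9.11 z [ 0.4562  0.073  -0.8869] F [ 0.3 -0.3  0. ] op 0.0157 g 39.99990999698639 q [-45.   4.  31. 143.   1.   6.  -6.]
rotvec [-0.0085 -0.0007  0.0017]
delta [-1.68 -5.24  8.73] |d| 10.3 rows>= 3.0
delta [ 0.  -0.   2.2] |d| 2.2 rows>= 1.0
```

Call:
{"fn": "step_arm", "kwargs": {
  "delta_pos": [
    [-0.4,-1.3,2],
    [-0.4,-1.3,2],
    [-0.4,-1.3,2],
    [0,0,0]
  ],
  "angular": [
    [0,0,0],
    [0,0,0],
    [0,0,0],
    [0,0,0]
  ],
  "fingers": [0,0,0,0]
}}

```text
time_s: 22.1
tool_pos: [0.4191, 0.0423, 0.3197]
tool_rot: [[-0.151, 0.885, 0.441], [0.988, 0.148, 0.041], [-0.029, 0.442, -0.897]]
wrist_force: [-0.7, -0.2, 0.0]
opening: 0.0158
grasp_force: 40.0
```

```bash
python3 - <<'E'
from h import *
st(); port=np.r_[.498,.046,.08]; to(port+PZ*(.0985+.075),port+PZ*(.0985+.053),R=RI)
print(readout.observe()['q'], [a for a in dir(bot) if a[0]!='_'])
E
```

```text
t 22.1 p [0.4191 0.0423 0.3197] az 9.51 z [ 0.441   0.0411 -0.8965] F [-0.7 -0.2  0. ] op 0.0158 g 39.99988496303558 q [-27.   6.  12. 143.  32.   6. -38.]
rotvec [-0.0307  0.0282  0.0085]
delta [-0.87 -4.32  7.5 ] |d| 8.7 rows>= 3.0
delta [ 0.  -0.   2.2] |d| 2.2 rows>= 1.0
[-27.04845963   6.32139062  11.86582277 142.76045147  32.06865315
   6.05688728 -37.65357973] ['MotionError', 'tip_extent']
```

```bash
cat > kin.py <<'E'
import numpy as np, json
from scipy.spatial.transform import Rotation as Ro
from scipy.optimize import least_squares
LO=np.array([-147.43,-19.82,-74.19,6.32,-59.91,6.04,-150.56]);HI=np.array([147.43,112.94,73.91,146.72,239.91,106.73,150.56])
def rt(ax,deg): return Ro.from_euler(ax,deg,degrees=True).as_matrix()
SG=[1]*7
def fk(q,P,sg=None):
    sg=SG if sg is None else sg
    y0,y7,d1,d3,d5,d7,a3,a5,a6,b1,b3,b5=P
    R=rt('z',y0)@rt('z',sg[0]*q[0]); p=np.array([0,0,d1])
    R=R@rt('y',q[1]); R=R@rt('z',sg[2]*q[2]); p=p+R@[a3,b3,d3]
    R=R@rt('y',q[3]); R=R@rt('z',sg[4]*q[4]); p=p+R@[a5,b5,d5]
    R=R@rt('y',q[5]); R=R@rt('z',sg[6]*q[6]+y7); p=p+R@np.array([0,0,d7])+R@rt('z',-(sg[6]*q[6]+y7))@[a6,b1,0]
    return p,R
E
python3 - <<'E'
from kin import *
import itertools, kin
from bench import readout
def dn(az,z=(0,0,-1)):
    a=np.radians(az); z=np.array(z,float); z/=np.linalg.norm(z); x=np.cross([np.cos(a),np.sin(a),0],z); x/=np.linalg.norm(x); return np.c_[x,np.cross(z,x),z]
def rot(*r): return np.array(r)
s=readout.observe()
D=[([-73.436,34.337,-.143,91.639,.103,54.024,-4.572],(.2592,.6767,.3020),dn(69.05),3),
([20,23,22,116,-12,43,58],(.4064,-.3611,.3025),dn(8.68),1),([29,41,10,123,-22,17,67],(.4118,-.3676,.0938),dn(8.87),1),
([-30,28,21,106,-13,48,7],(.61,.1114,.3096),dn(8.98),1),([8,15,16,126,-7,40,69],(.4038,-.2133,.3148),dn(40),1),
([0,17,27,127,-12,39,44],(.402,-.2139,.3081),dn(8.75),1),([-21,34,21,110,-19,39,20],(.6231,.0207,.2266),dn(9.03),1),
([-28,28,31,105,-18,51,0],(.6228,.021,.3267),dn(-11.37),1),([-59,25,32,111,-17,49,-29],(.4959,.3018,.3258),dn(-11.14),1),
([-51,38,21,118,-28,28,-20],(.4978,.2984,.1545),dn(-12.05),1),
([-45,4,31,143,1,6,-6],(.4202,.0507,.3349),rot([-.158,.876,.456],[.987,.14,.073],[0,.462,-.887]),1),
(s['q'],s['tool_pos'],np.array(s['tool_rot']),3)]
best=None
for sg in itertools.product([1,-1],repeat=4):
    S=[sg[0],1,sg[1],1,sg[2],1,sg[3]]
    def res(P):
        o=[]
        for q,p,R,w in D:
            pp,RR=fk(q,P,S); o+=list(w*(pp-p)*100); o+=list(w*Ro.from_matrix(RR.T@R).as_rotvec()*30)
        return np.array(o)
    for y7 in(0,90,180,270):
        r=least_squares(res,[0,y7,.3,.4,.4,.15]+[0]*6,max_nfev=60)
        if best is None or r.cost<best[0]: best=(r.cost,S,r.x.tolist(),res(r.x))
print(best[0],best[1],np.round(best[2],4)); e=best[3].reshape(-1,6); print((e[:,:3]*10).round(1)); print((np.degrees(e[:,3:]/30)).round(1))
json.dump(dict(S=best[1],P=best[2]),open('kin.json','w'))
E
```

```text
4.607349913721258 [-1, 1, -1, 1, -1, 1, -1] [-1.075400e+00  8.904810e+01  3.014000e-01  6.278000e-01  4.436000e-01
  2.468000e-01  2.250000e-02  7.000000e-04  6.600000e-03  2.357909e+02
 -4.880000e-02 -2.357846e+02]
[[ -0.3   4.2  -8.9]
 [ -1.7  -4.2   5. ]
 [  0.2   3.    2.6]
 [  2.2   0.3   2.2]
 [ -0.4   5.4   2.6]
 [ -5.4   1.9  -0.5]
 [ -1.7  -1.    2.7]
 [ -1.2  -4.7  10.5]
 [ -3.1 -11.7   7.6]
 [ -1.2   3.8   3. ]
 [ -8.4   1.3   1.4]
 [  3.2   3.3  -3.5]]
[[ 0.   0.  -0.4]
 [-0.1  0.3 -0. ]
 [ 0.2  0.6  0.4]
 [ 0.3  0.1  0.4]
 [ 0.3 -0.4  0. ]
 [-0.6 -0.3 -0.3]
 [ 0.4 -0.2 -0.7]
 [ 0.9 -0.1 -0. ]
 [-0.1  0.3  0.1]
 [ 0.5 -0.5  1.1]
 [ 0.1  0.1  0.4]
 [-0.1  1.4 -0. ]]
```

```bash
cat >> kin.py <<'E'
K=json.load(open('kin.json')) if __import__('os').path.exists('kin.json') else None
def ik(p,R,q0,reg=1e-3,m=1.5):
    f=lambda q:np.r_[(lambda a:np.r_[(a[0]-p)*100,Ro.from_matrix(a[1].T@R).as_rotvec()*30])(fk(q,K['P'],K['S'])),reg*(q-q0)]
    r=least_squares(f,np.clip(q0,LO+m+.1,HI-m-.1),bounds=(LO+m,HI-m)); return r.x,np.linalg.norm(r.fun[:6])
E
python3 - <<'E'
from kin import *
from h import RI,PZ
rng=np.random.default_rng(0); port=np.r_[.498,.046,.08]
H=np.diag([-1,-1,1.])
for nm,R in(('0',RI),('180',RI@H)):
  for h in(.075,0):
    sols=[]
    for _ in range(50):
        q,e=ik(port+PZ*(.0985+h),R,rng.uniform(LO,HI),reg=1e-4)
        if e<.03: sols.append(q.round(0))
    sols=np.unique(np.array(sols),axis=0) if sols else np.zeros((0,7))
    print(nm,h,len(sols)); 
    print(sols[::max(1,len(sols)//8)])
E
```

```text
0 0.075 0
[]
0 0 0
[]
180 0.075 0
[]
180 0 0
[]
```

```bash
python3 - <<'E'
from kin import *
from h import RI,PZ
rng=np.random.default_rng(0); port=np.r_[.498,.046,.08]
for a in(0,90,180,270):
  R=RI@rt('z',a)
  for h in(.075,0):
    S=[ik(port+PZ*(.0985+h),R,rng.uniform(LO,HI),reg=1e-5,m=.3) for _ in range(25)]
    S.sort(key=lambda s:s[1]); print(a,h,[(s[0].round(0).astype(int).tolist(),round(s[1],2)) for s in S[:4]])
E
```

```text
0 0.075 [([41, 29, -74, 146, 95, 34, -103], np.float64(2.54)), ([41, 29, -74, 146, 95, 34, -103], np.float64(2.54)), ([41, 29, -74, 146, 95, 34, -103], np.float64(2.54)), ([41, 29, -74, 146, 95, 34, -103], np.float64(2.54))]
0 0 [([36, 46, -74, 146, 107, 50, -111], np.float64(1.87)), ([36, 46, -74, 146, 107, 50, -111], np.float64(1.87)), ([36, 46, -74, 146, 107, 50, -111], np.float64(1.87)), ([36, 46, -74, 146, 107, 50, -111], np.float64(1.87))]
90 0.075 [([17, 19, -39, 146, 113, 16, 150], np.float64(2.75)), ([17, 19, -39, 146, 113, 16, 150], np.float64(2.75)), ([17, 19, -39, 146, 113, 16, 150], np.float64(2.75)), ([17, 19, -39, 146, 113, 16, 150], np.float64(2.75))]
90 0 [([28, 38, -59, 146, 115, 39, 150], np.float64(1.98)), ([28, 38, -59, 146, 115, 39, 150], np.float64(1.98)), ([28, 38, -59, 146, 115, 39, 150], np.float64(1.98)), ([28, 38, -59, 146, 115, 39, 150], np.float64(1.98))]
180 0.075 [([41, 29, -74, 146, 95, 34, 77], np.float64(2.54)), ([41, 29, -74, 146, 95, 34, 77], np.float64(2.54)), ([41, 29, -74, 146, 95, 34, 77], np.float64(2.54)), ([41, 29, -74, 146, 95, 34, 77], np.float64(2.54))]
180 0 [([36, 46, -74, 146, 107, 50, 69], np.float64(1.87)), ([36, 46, -74, 146, 107, 50, 69], np.float64(1.87)), ([36, 46, -74, 146, 107, 50, 69], np.float64(1.87)), ([36, 46, -74, 146, 107, 50, 69], np.float64(1.87))]
270 0.075 [([41, 29, -74, 146, 95, 34, -13], np.float64(2.54)), ([41, 29, -74, 146, 95, 34, -13], np.float64(2.54)), ([41, 29, -74, 146, 95, 34, -13], np.float64(2.54)), ([41, 29, -74, 146, 95, 34, -13], np.float64(2.54))]
270 0 [([36, 46, -74, 146, 107, 50, -21], np.float64(1.87)), ([36, 46, -74, 146, 107, 50, -21], np.float64(1.87)), ([36, 46, -74, 146, 107, 50, -21], np.float64(1.87)), ([36, 46, -74, 146, 107, 50, -21], np.float64(1.87))]
```

```bash
python3 - <<'E'
from kin import *
from h import *
rng=np.random.default_rng(0); port=np.r_[.498,.046,.08]
def tl(az,tilt): # closing along az (gauge y), tool z tilted by tilt toward gauge +x (az-90)
    a=np.radians(az); y=np.r_[np.cos(a),np.sin(a),0]; gx=np.r_[np.sin(a),-np.cos(a),0]; t=np.radians(tilt); z=np.sin(t)*gx-np.cos(t)*Z; return np.c_[np.cross(y,z),y,z]
for nm,G,R in(('stand',np.r_[.4978,.2984,.085],tl(78,-28)),('stand up',np.r_[.4978,.2984,.165],tl(78,-28)),('pre',port+PZ*(.029+.075),tl(99,0)),('home',port+PZ*.029,tl(99,0)),('stand20',np.r_[.4978,.2984,.085],tl(78,-20)),('home8',port+PZ*.029,tl(99,8))):
  for a in(0,180):
    RR=R@rt('z',a); S=[ik(G-.065*R[:,2],RR,rng.uniform(LO,HI),reg=1e-4,m=3) for _ in range(8)]+[ik(G-.065*R[:,2],RR,np.array([-50,38,21,118,-28,28,70.-180*(a>0)]),reg=1e-3,m=3)]
    S=[s for s in S if s[1]<.05 or s is S[-1]]; print(nm,a,[(s[0].round(0).astype(int).tolist(),round(s[1],2)) for s in S[-3:]])
s=readout.observe(); to((.4978,.2984,.3307),(.4978,.2984,.1545),R=down(-12.05))
E
```

```text
stand 0 [([-9, 47, -29, 102, 2, 56, 43], np.float64(0.0)), ([-9, 47, -29, 102, 2, 56, 43], np.float64(0.0)), ([-36, 46, 14, 103, -30, 60, 76], np.float64(0.0))]
stand 180 [([-58, 62, 56, 103, -57, 81, -77], np.float64(0.0)), ([-1, 50, -42, 102, 13, 58, -148], np.float64(0.0)), ([-36, 46, 14, 103, -30, 60, -104], np.float64(0.0))]
stand up 0 [([-5, 42, -34, 101, 2, 63, 40], np.float64(0.0)), ([-44, 43, 27, 101, -34, 70, 79], np.float64(0.0)), ([-38, 41, 17, 101, -28, 67, 73], np.float64(0.0))]
stand up 180 [([-48, 45, 33, 101, -38, 72, -97], np.float64(0.0)), ([-33, 40, 9, 101, -24, 66, -112], np.float64(0.0)), ([-38, 41, 17, 101, -28, 67, -107], np.float64(0.0))]
pre 0 [([38, 35, -71, 131, 48, 48, 34], np.float64(0.0)), ([-14, 22, 4, 131, -3, 27, 91], np.float64(0.0)), ([-25, 23, 19, 131, -16, 28, 105], np.float64(0.0))]
pre 180 [([35, 32, -64, 131, 44, 43, -141], np.float64(0.0)), ([-4, 21, -10, 131, 8, 28, -100], np.float64(0.0)), ([-25, 23, 19, 131, -16, 28, -75], np.float64(0.0))]
home 0 [([21, 35, -46, 129, 47, 34, 38], np.float64(0.0)), ([34, 46, -69, 129, 60, 51, 24], np.float
[... 321 characters left out ...]
23], np.float64(0.0)), ([-40, 44, 16, 107, -30, 51, 75], np.float64(0.0))]
stand20 180 [([-6, 45, -35, 106, 13, 49, -148], np.float64(0.0)), ([-32, 42, 3, 107, -20, 49, -115], np.float64(0.0)), ([-40, 44, 16, 107, -30, 51, -105], np.float64(0.0))]
home8 0 [([-6, 29, -8, 134, 24, 10, 63], np.float64(0.0)), ([10, 30, -30, 135, 57, 19, 30], np.float64(0.0)), ([-19, 30, 10, 135, -34, 9, 122], np.float64(0.0))]
home8 180 [([8, 30, -27, 135, 54, 17, -148], np.float64(0.0)), ([-9, 29, -3, 135, 12, 9, -105], np.float64(0.0)), ([-19, 30, 10, 135, -34, 9, -58], np.float64(0.0))]
rotvec [ 0.4582 -0.0547  0.3623]
delta [26.69  2.35 -1.1 ] |d| 26.8 rows>= 7.0
delta [ 0.    0.   17.62] |d| 17.6 rows>= 5.0
```

The straight grip can't reach the tilted insertion (joint 4/6 limits), so I return the gauge to the stand and regrip it across its width with the tool leaning 28°.

Call:
{"fn": "step_arm", "kwargs": {
  "delta_pos": [
    [0,0,-0.3],
    [0,0,-0.3],
    [0,0,-0.3],
    [0,0,-0.3],
    [0,0,-0.3],
    [0,0,-0.3],
    [0,0,-0.3],
    [0,0,0]
  ],
  "angular": [
    [0.0655,-0.0078,0.0518],
    [0.0655,-0.0078,0.0518],
    [0.0655,-0.0078,0.0518],
    [0.0655,-0.0078,0.0518],
    [0.0655,-0.0078,0.0518],
    [0.0655,-0.0078,0.0518],
    [0.0655,-0.0078,0.0518],
    [0,0,0]
  ],
  "fingers": [0,0,0,0,0,0,0,0]
}}

```text
time_s: 22.77
tool_pos: [0.4157, 0.0431, 0.3401]
tool_rot: [[0.199, 0.98, 0.016], [0.98, -0.2, 0.004], [0.007, 0.015, -1.0]]
wrist_force: [1.3, -0.3, -0.8]
opening: 0.0158
grasp_force: 40.0
```

```bash
python3 - <<'E'
from h import *
st(); to((.4978,.2984,.3307),(.4978,.2984,.1545),R=down(-12.05))
E
```

```text
t 22.7667 p [0.4157 0.0431 0.3401] az -11.51 z [ 0.0157  0.0037 -0.9999] F [ 1.3 -0.3 -0.8] op 0.0158 g 40.00032842159271 q [-12.  10.  -2. 127.   0.  42. -26.]
rotvec [ 0.0146 -0.0068  0.0095]
delta [26.69  2.7   0.94] |d| 26.8 rows>= 7.0
delta [ 0.    0.   17.62] |d| 17.6 rows>= 5.0
```

Call:
{"fn": "step_arm", "kwargs": {
  "delta_pos": [
    [1.3,0.13,0],
    [2.9,0.29,0],
    [3,0.3,0],
    [3,0.3,0],
    [3,0.3,0],
    [3,0.3,0],
    [3,0.3,0],
    [3,0.3,0],
    [3,0.3,0],
    [1.5,0.18,0],
    [0,0,0],
    [0,0,0],
    [0,0,0]
  ],
  "angular": [
    [0.0146,-0.0068,0.0095],
    [0,0,0],
    [0,0,0],
    [0,0,0],
    [0,0,0],
    [0,0,0],
    [0,0,0],
    [0,0,0],
    [0,0,0],
    [0,0,0],
    [0,0,0],
    [0,0,0],
    [0,0,0]
  ],
  "fingers": [0,0,0,0,0,0,0,0,0,0,0,0,0]
}}

```text
time_s: 23.85
tool_pos: [0.4947, 0.2957, 0.3379]
tool_rot: [[0.207, 0.978, 0.001], [0.978, -0.207, -0.006], [-0.006, 0.002, -1.0]]
wrist_force: [0.0, -0.4, -1.1]
opening: 0.0158
grasp_force: 40.0
```

```bash
python3 - <<'E'
from h import *
st(); to((.4978,.2984,.212),(.4978,.2984,.1545),R=down(-12.05))
E
```

```text
t 23.85 p [0.4947 0.2957 0.3379] az -11.97 z [ 8.0e-04 -6.5e-03 -1.0e+00] F [ 0.  -0.4 -1.1] op 0.0158 g 39.99981880187988 q [-33.  22.  -6. 109.   3.  49. -52.]
rotvec [0.0021 0.0061 0.0013]
delta [ 0.33  0.25 12.59] |d| 12.6 rows>= 4.0
delta [0.   0.   5.75] |d| 5.8 rows>= 2.0
```

Lower to just above the stand's slot (tip at ~68 mm), correct, then insert.

Call:
{"fn": "step_arm", "kwargs": {
  "delta_pos": [
    [0.33,0.25,2],
    [0,0,3],
    [0,0,3],
    [0,0,2.5],
    [0,0,1.5],
    [0,0,0],
    [0,0,0],
    [0,0,0],
    [0,0,0]
  ],
  "angular": [
    [0.0021,0.0061,0.001],
    [0,0,0],
    [0,0,0],
    [0,0,0],
    [0,0,0],
    [0,0,0],
    [0,0,0],
    [0,0,0],
    [0,0,0]
  ],
  "fingers": [0,0,0,0,0,0,0,0,0]
}}

```text
time_s: 24.6
tool_pos: [0.499, 0.2992, 0.2199]
tool_rot: [[0.209, 0.978, 0.003], [0.978, -0.209, 0.001], [0.002, 0.003, -1.0]]
wrist_force: [0.8, -0.4, -0.9]
opening: 0.0158
grasp_force: 40.0
```

```bash
python3 - <<'E'
from h import *
st(); to((.4978,.2984,.1545),R=down(-12.05))
E
```

```text
t 24.6 p [0.499  0.2992 0.2199] az -12.08 z [ 0.0029  0.0014 -1.    ] F [ 0.8 -0.4 -0.9] op 0.0158 g 39.99985098838806 q [-33.  31.  -5. 115.   5.  34. -53.]
rotvec [ 0.0026 -0.0019 -0.0005]
delta [-0.11 -0.1   6.54] |d| 6.5 rows>= 2.0
```

Call:
{"fn": "step_arm", "kwargs": {
  "delta_pos": [
    [-0.11,-0.1,0.5],
    [0,0,0.6],
    [0,0,0.7],
    [0,0,0.8],
    [0,0,0.8],
    [0,0,0.8],
    [0,0,0.8],
    [0,0,0.6]
  ],
  "angular": [
    [0.0026,-0.0019,-0.0005],
    [0,0,0],
    [0,0,0],
    [0,0,0],
    [0,0,0],
    [0,0,0],
    [0,0,0],
    [0,0,0]
  ],
  "fingers": [0,0,0,0,0,0,0,0]
}}

```text
time_s: 25.27
tool_pos: [0.4968, 0.2983, 0.161]
tool_rot: [[0.208, 0.978, -0.003], [0.978, -0.208, -0.002], [-0.002, -0.003, -1.0]]
wrist_force: [0.7, -0.6, -1.6]
opening: 0.0159
grasp_force: 40.0
```

```bash
python3 - <<'E'
from h import *
st(); to((.4978,.2984,.1545),R=down(-12.05))
E
```

```text
t 25.2667 p [0.4968 0.2983 0.161 ] az -12.01 z [-0.003  -0.0019 -1.    ] F [ 0.7 -0.6 -1.6] op 0.0159 g 39.99992072582245 q [-34.  36.  -4. 117.   6.  28. -54.]
rotvec [-0.0025  0.0025  0.0006]
delta [0.03 0.09 0.65] |d| 0.7 rows>= 1.0
```

Call:
{"fn": "step_arm", "kwargs": {
  "delta_pos": [
    [0.03,0.09,0.35],
    [0,0,0.3],
    [0,0,0],
    [0,0,0],
    [0,0,0],
    [0,0,0],
    [0,0,0],
    [0,0,0],
    [0,0,-1.5],
    [0,0,-3],
    [0,0,-4],
    [0,0,-4],
    [0,0,-2],
    [0,0,0]
  ],
  "angular": [
    [0,0,0],
    [0,0,0],
    [0,0,0],
    [0,0,0],
    [0,0,0],
    [0,0,0],
    [0,0,0],
    [0,0,0],
    [0,0,0],
    [0,0,0],
    [0,0,0],
    [0,0,0],
    [0,0,-0.12],
    [0,0,-0.12]
  ],
  "fingers": [0,0,0,0.7,0.7,0.7,0.7,0.7,0.7,0.7,0.7,0.7,0.7,0.7]
}}

```text
time_s: 26.43
tool_pos: [0.4996, 0.2998, 0.3062]
tool_rot: [[-0.035, 0.999, 0.005], [0.999, 0.035, 0.003], [0.003, 0.005, -1.0]]
wrist_force: [1.2, 0.2, -0.3]
opening: 0.0656
grasp_force: 0.0
```

Call:
{"fn": "step_arm", "kwargs": {
  "delta_pos": [
    [0,0,0],
    [0,0,0],
    [0,0,0],
    [0,0,0],
    [0,0,0],
    [0,0,0],
    [0,0,0],
    [0,0,0],
    [0,0,0],
    [0,0,0],
    [0,0,0],
    [0,0,0]
  ],
  "angular": [
    [0,0,-0.12],
    [0,0,-0.12],
    [0,0,-0.12],
    [0,0,-0.12],
    [0,0,-0.12],
    [0,0,-0.12],
    [0,0,-0.12],
    [0,0,-0.12],
    [0,0,-0.12],
    [0,0,-0.12],
    [0,0,-0.12],
    [0,0,0]
  ],
  "fingers": [0.7,0.7,0.7,0.7,0.7,0.7,0.7,0.7,0.7,0.7,0.7,0.7]
}}

```text
time_s: 27.43
tool_pos: [0.4984, 0.2984, 0.3008]
tool_rot: [[-0.977, 0.214, -0.002], [0.214, 0.977, -0.001], [0.002, -0.002, -1.0]]
wrist_force: [-1.2, 0.7, -0.8]
opening: 0.065
grasp_force: 0.0
```

```bash
cat >> h.py <<'E'
def tl(az,tilt): # closing along az (gauge y), tool z tilted toward gauge +x (az-90)
    a=np.radians(az); y=np.r_[np.cos(a),np.sin(a),0]; gx=np.r_[np.sin(a),-np.cos(a),0]; t=np.radians(tilt); z=np.sin(t)*gx-np.cos(t)*Z; return np.c_[np.cross(y,z),y,z]
E
python3 - <<'E'
from h import *
st(); R=tl(78,-28); 
for n in('top','scene'):
    grab(n); p,W=cloud(n)
    u,v=(190,204) if n=='top' else (417,182)
    w=W[v-25:v+25,u-25:u+25].reshape(-1,3); w=w[(w[:,2]>.1)&(w[:,2]<.116)&(np.hypot(w[:,0]-.497,w[:,1]-.3)<.035)]
    print(n,len(w),w.mean(0),cv2.minAreaRect((w[:,:2]*1000).astype(np.float32)))
G=np.r_[.4978,.2995,.085]; to(G-.165*R[:,2],G-.065*R[:,2],R=R)
E
```

```text
t 27.4333 p [0.4984 0.2984 0.3008] az 77.65 z [-0.0021 -0.0013 -1.    ] F [-1.2  0.7 -0.8] op 0.065 g 0.0 q [-15.  27. -30. 110.  18.  48.  23.]
top 0 [nan nan nan] ((0.0, 0.0), (0.0, 0.0), 0.0)
scene 77 [0.50127859 0.29449404 0.10676564] ((500.1805419921875, 296.4618835449219), (37.8366813659668, 22.991647720336914), 76.91001892089844)
rotvec [ 0.0023  0.4868 -0.0157]
delta [-10.06   0.09   2.59] |d| 10.4 rows>= 3.0
delta [ 0. -0. 10.] |d| 10.0 rows>= 3.0<stdin>:7: RuntimeWarning: Mean of empty slice.
  ret = um.true_divide(
```

Call:
{"fn": "step_arm", "kwargs": {
  "delta_pos": [
    [0,0,0],
    [0,0,0],
    [0,0,0],
    [0,0,0],
    [0,0,0],
    [-1.5,0,0.4],
    [-3,0,0.8],
    [-3,0,0.8],
    [-2.5,0.09,0.6],
    [0,0,0],
    [0,0,0],
    [0,0,0]
  ],
  "angular": [
    [0,0.0974,-0.003],
    [0,0.0974,-0.003],
    [0,0.0974,-0.003],
    [0,0.0974,-0.003],
    [0,0.0974,-0.003],
    [0,0,0],
    [0,0,0],
    [0,0,0],
    [0,0,0],
    [0,0,0],
    [0,0,0],
    [0,0,0]
  ],
  "fingers": [0.7,0.7,0.7,0.7,0.7,0.7,0.7,0.7,0.7,0.7,0.7,0.7]
}}

```text
time_s: 28.53
tool_pos: [0.5724, 0.2849, 0.231]
tool_rot: [[-0.865, 0.205, -0.458], [0.18, 0.979, 0.097], [0.469, 0.001, -0.883]]
wrist_force: [-0.2, 0.4, -0.9]
opening: 0.0652
grasp_force: 0.0
```

```bash
python3 - <<'E'
from h import *
st(); R=tl(78,-28); G=np.r_[.4978,.2995,.086]; to(G-.165*R[:,2],G-.065*R[:,2],R=R)
E
```

```text
t 28.5333 p [0.5724 0.2849 0.231 ] az 78.18 z [-0.4583  0.0971 -0.8835] F [-0.2  0.4 -0.9] op 0.0652 g 0.0 q [ -5.  45. -35.  93.   4.  68.  40.]
rotvec [-0.0003  0.0011  0.0035]
delta [-0.1  -0.12 -0.13] |d| 0.2 rows>= 1.0
delta [ 0. -0. 10.] |d| 10.0 rows>= 3.0
```

Call:
{"fn": "step_arm", "kwargs": {
  "delta_pos": [
    [-0.1,-0.12,1.5],
    [0,0,2.5],
    [0,0,2.5],
    [0,0,2],
    [0,0,1.35],
    [0,0,0],
    [0,0,0]
  ],
  "angular": [
    [0,0,0.0035],
    [0,0,0],
    [0,0,0],
    [0,0,0],
    [0,0,0],
    [0,0,0],
    [0,0,0]
  ],
  "fingers": [0.7,0.7,0.7,0.7,0.7,0.7,0.7]
}}

```text
time_s: 29.12
tool_pos: [0.5279, 0.2931, 0.1444]
tool_rot: [[-0.864, 0.207, -0.459], [0.182, 0.978, 0.097], [0.469, 0.0, -0.883]]
wrist_force: [0.9, -0.2, -0.0]
opening: 0.0652
grasp_force: 0.0
```

Call:
{"fn": "step_arm", "kwargs": {
  "delta_pos": [
    [0,0,0],
    [0,0,0],
    [0,0,0],
    [0,0,0],
    [0,0,0],
    [0,0,0],
    [0,0,0],
    [0,0,0]
  ],
  "angular": [
    [0,0,0],
    [0,0,0],
    [0,0,0],
    [0,0,0],
    [0,0,0],
    [0,0,0],
    [0,0,0],
    [0,0,0]
  ],
  "fingers": [0,0,0,0,0,0,0,0],
  "squeeze": 55
}}

```text
time_s: 29.78
tool_pos: [0.5287, 0.2924, 0.1438]
tool_rot: [[-0.864, 0.208, -0.459], [0.184, 0.978, 0.098], [0.469, 0.0, -0.883]]
wrist_force: [1.2, -0.5, 6.2]
opening: 0.0356
grasp_force: 55.0
```

```bash
python3 - <<'E'
from h import *
st(); s=readout.observe(); R=np.array(s['tool_rot']); print('G',np.array(s['tool_pos'])+.065*R[:,2], 'tilt',np.degrees(np.arccos(-R[2,2])))
print('lift',(R.T@Z).round(3))
E
```

```text
t 29.7833 p [0.5287 0.2924 0.1438] az 77.98 z [-0.4587  0.0981 -0.8832] F [ 1.2 -0.5  6.2] op 0.0356 g 55.00156044960022 q [ -6.  49. -34. 101.   6.  56.  38.]
G [0.49889889 0.29877738 0.086418  ] tilt 27.975114171057456
lift [ 0.469  0.    -0.883]
```

```bash
python3 - <<'E'
from h import *
s=readout.observe(); R=np.array(s['tool_rot']); p=np.array(s['tool_pos']); gy=R[:,1].copy(); gy[2]=0; gy/=np.linalg.norm(gy); gx=np.cross(gy,Z)
G=p+.065*R[:,2]; off=np.dot(np.r_[.4975,.2984,0]-G,gx); S0=G+off*gx; S0[2]=.056; print('off',off)
Rg=np.c_[gx,gy,Z]; np.savez('rel.npz',R=R.T@Rg,p=R.T@(S0-p))
E
cat >> h.py <<'E'
def tgt(port,h,s=0,side=0):
    r=np.load('rel.npz'); Rg=np.c_[np.cos(t28)*X+np.sin(t28)*Z,Y,PZ]; R=Rg@r['R'].T; S=port+PZ*h+Rg[:,0]*s+Y*side; return S-R@r['p'],R
E
```

```text
off -0.0012896846590973888
```

Call:
{"fn": "step_arm", "kwargs": {
  "delta_pos": [
    [0.23,0,-0.44],
    [0.47,0,-0.88],
    [0.94,0,-1.77],
    [1.4,0,-2.65],
    [1.4,0,-2.65],
    [1.4,0,-2.65],
    [1.4,0,-2.65],
    [0.7,0,-1.3],
    [0,0,0],
    [0,0,0]
  ],
  "angular": [
    [0,0,0],
    [0,0,0],
    [0,0,0],
    [0,0,0],
    [0,0,0],
    [0,0,0],
    [0,0,0],
    [0,0,0],
    [0,0,0],
    [0,0,0]
  ],
  "fingers": [0,0,0,0,0,0,0,0,0,0]
}}

```text
time_s: 30.62
tool_pos: [0.5285, 0.2924, 0.314]
tool_rot: [[-0.865, 0.208, -0.458], [0.183, 0.978, 0.098], [0.468, 0.001, -0.884]]
wrist_force: [0.8, 0.5, -1.0]
opening: 0.0359
grasp_force: 55.0
```

```bash
python3 - <<'E'
from h import *
st(); port=np.r_[.498,.046,.08]; p,R=tgt(port,.08); print(p,R.round(3).tolist()); to((p[0]-.0,p[1],.30),p,R=R)
E
```

```text
t 30.6167 p [0.5285 0.2924 0.314 ] az 78.02 z [-0.4576  0.0981 -0.8837] F [ 0.8  0.5 -1. ] op 0.0359 g 54.99973118305206 q [ -4.  38. -38.  95.   1.  72.  38.]
[0.44790125 0.03803703 0.24309877] [[-0.988, -0.157, 0.0], [-0.157, 0.988, 0.0], [-0.0, 0.0, -1.0]]
rotvec [ 0.0897 -0.4817 -0.359 ]
delta [ 11.95 -23.86   1.39] |d| 26.7 rows>= 7.0
delta [ 0.   -0.    5.69] |d| 5.7 rows>= 2.0
```

Call:
{"fn": "step_arm", "kwargs": {
  "delta_pos": [
    [0,0,0],
    [0,0,0],
    [0,0,0],
    [0,0,0],
    [0,0,0],
    [0,0,0],
    [0.6,-1.2,0],
    [1.2,-2.4,0.15],
    [1.2,-2.4,0.15],
    [1.2,-2.4,0.15],
    [1.2,-2.4,0.15],
    [1.2,-2.4,0.15],
    [1.2,-2.4,0.15],
    [1.2,-2.4,0.15],
    [1.2,-2.4,0.15],
    [1.2,-2.4,0.15],
    [0.55,-1.06,0],
    [0,0,0],
    [0,0,0]
  ],
  "angular": [
    [0.015,-0.0803,-0.0598],
    [0.015,-0.0803,-0.0598],
    [0.015,-0.0803,-0.0598],
    [0.015,-0.0803,-0.0598],
    [0.015,-0.0803,-0.0598],
    [0.015,-0.0803,-0.0598],
    [0,0,0],
    [0,0,0],
    [0,0,0],
    [0,0,0],
    [0,0,0],
    [0,0,0],
    [0,0,0],
    [0,0,0],
    [0,0,0],
    [0,0,0],
    [0,0,0],
    [0,0,0],
    [0,0,0]
  ],
  "fingers": [0,0,0,0,0,0,0,0,0,0,0,0,0,0,0,0,0,0,0]
}}

```text
time_s: 32.2
tool_pos: [0.4474, 0.0367, 0.2992]
tool_rot: [[-0.988, -0.152, -0.004], [-0.152, 0.988, 0.0], [0.004, 0.001, -1.0]]
wrist_force: [0.1, 0.1, -1.0]
opening: 0.0357
grasp_force: 55.0
```

```bash
python3 - <<'E'
from h import *
st(); port=np.r_[.498,.046,.08]; p1,R=tgt(port,.08); p2,_=tgt(port,.052); to(p1,p2,R=R)
E
```

```text
t 32.2 p [0.4474 0.0367 0.2992] az 98.75 z [-4.2e-03  2.0e-04 -1.0e+00] F [ 0.1  0.1 -1. ] op 0.0357 g 54.99998867511749 q [ 18.  20. -39. 125.  18.  41.  66.]
rotvec [ 0.0004 -0.0045 -0.0047]
delta [-0.07  0.12  5.61] |d| 5.6 rows>= 2.0
delta [-1.31 -0.    2.47] |d| 2.8 rows>= 1.0
```

Call:
{"fn": "step_arm", "kwargs": {
  "delta_pos": [
    [-0.07,0.12,1],
    [0,0,2],
    [0,0,1.8],
    [0,0,0.8],
    [-0.5,0,0.9],
    [-0.5,0,0.9],
    [-0.31,0,0.67],
    [0,0,0],
    [0,0,0],
    [0,0,0]
  ],
  "angular": [
    [0,-0.0045,-0.0047],
    [0,0,0],
    [0,0,0],
    [0,0,0],
    [0,0,0],
    [0,0,0],
    [0,0,0],
    [0,0,0],
    [0,0,0],
    [0,0,0]
  ],
  "fingers": [0,0,0,0,0,0,0,0,0,0]
}}

```text
time_s: 33.03
tool_pos: [0.4616, 0.0415, 0.2194]
tool_rot: [[-0.987, -0.161, 0.003], [-0.161, 0.987, 0.001], [-0.003, -0.0, -1.0]]
wrist_force: [-0.3, -0.9, -0.2]
opening: 0.0355
grasp_force: 55.0
```

```bash
python3 - <<'E'
from h import *
st(); port=np.r_[.498,.046,.08]; p1,R=tgt(port,.052); to(p1,R=R)
s=readout.observe(); r=np.load('rel.npz'); RT=np.array(s['tool_rot']); S=np.array(s['tool_pos'])+RT@r['p']; Rg=RT@r['R']; print('tip pred',S-.045*Rg[:,2],'gauge z',Rg[:,2])
grab('scene'); grab('top')
def proj(n,P):
    p,d,m=load(n); f=200/np.tan(np.radians(float(m['fovy'])/2)); c=m['T'][:3,:3].T@(P-m['T'][:3,3]); return m['cx']+f*c[0]/-c[2], m['cy']-f*c[1]/-c[2]
for n in('scene','top'): print(n,'tip',proj(n,S-.045*Rg[:,2]),'shoulder',proj(n,S),'port',proj(n,port))
a=load('scene')[0][150:240,305:395,::-1]; b=load('top')[0][160:250,245:335,::-1]
cv2.imwrite('pics/m5.png',np.hstack([cv2.resize(a,(400,400),interpolation=cv2.INTER_CUBIC),cv2.resize(b,(400,400),interpolation=cv2.INTER_CUBIC)]))
E
```

```text
t 33.0333 p [0.4616 0.0415 0.2194] az 99.27 z [ 3.4e-03  5.0e-04 -1.0e+00] F [-0.3 -0.9 -0.2] op 0.0355 g 54.999897480010986 q [ 12.  27. -32. 128.  28.  31.  57.]
rotvec [-0.0004  0.003   0.0044]
delta [ 0.1  -0.13  0.1 ] |d| 0.2 rows>= 1.0
tip pred [0.49587381 0.04709419 0.08730327] gauge z [-0.46600395 -0.07552011  0.88155376]
scene tip (np.float64(343.8240343344579), np.float64(207.48759461437723)) shoulder (np.float64(339.3937966456399), np.float64(192.2300501874499)) port (np.float64(343.7485369767377), np.float64(210.0867351781059))
top tip (np.float64(288.1546316278559), np.float64(203.6608681143808)) shoulder (np.float64(288.71530423030003), np.float64(209.26143300694926)) port (np.float64(288.69829001719506), np.float64(203.33036194561114))
```

View pics/m5.png

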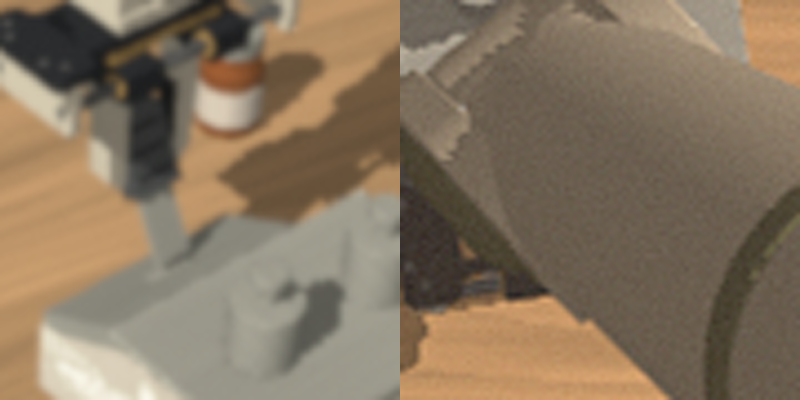

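The blade tip hovers a few mm over the slot (tip at left crop (170,266), i.e. pixel (343,210)); top view is occluded by the arm. Feeling in slowly.

Call:
{"fn": "step_arm", "kwargs": {
  "delta_pos": [
    [0.1,-0.13,0.1],
    [-0.094,0,0.177],
    [-0.094,0,0.177],
    [-0.094,0,0.177],
    [-0.094,0,0.177],
    [-0.094,0,0.177],
    [-0.094,0,0.177],
    [0,0,0]
  ],
  "angular": [
    [0,0.003,0.0044],
    [0,0,0],
    [0,0,0],
    [0,0,0],
    [0,0,0],
    [0,0,0],
    [0,0,0],
    [0,0,0]
  ],
  "fingers": [0,0,0,0,0,0,0,0]
}}

```text
time_s: 33.8
tool_pos: [0.4664, 0.041, 0.2071]
tool_rot: [[-0.988, -0.157, -0.0], [-0.157, 0.988, 0.0], [0.0, 0.0, -1.0]]
wrist_force: [0.1, -0.1, -0.2]
opening: 0.0357
grasp_force: 55.0
```

```bash
cat >> h.py <<'E'
def where(port=np.r_[.498,.046,.08]):
    s=readout.observe(); r=np.load('rel.npz'); RT=np.array(s['tool_rot']); S=np.array(s['tool_pos'])+RT@r['p']; Rg=RT@r['R']; tip=S-.045*Rg[:,2]
    B=np.c_[np.cos(t28)*X+np.sin(t28)*Z,Y,PZ]; print('tip in port frame mm',((tip-port)@B*1000).round(1),'shoulder',((S-port)@B*1000).round(1),'F port',(np.array(s['wrist_force'])@B).round(1),'M',np.round(s['ft_torque'],2),'t',s['time_s'],'tool',(RT.T@B).round(3).tolist())
E
python3 - <<'E'
from h import *
where(); to(tgt(np.r_[.498,.046,.08],.042)[0],R=tgt(np.r_[.498,.046,.08],.04)[1])
E
```

```text
tip in port frame mm [-0.4 -0.  -5.6] shoulder [-0.4 -0.  39.4] F port [-0.  -0.1 -0.2] M [ 0.03 -0.04 -0.02] t 33.8 tool [[-0.883, -0.0, 0.47], [-0.0, 1.0, 0.0], [-0.47, 0.0, -0.883]]
rotvec [-0.0002 -0.0007  0.0001]
delta [ 0.09  0.   -0.25] |d| 0.3 rows>= 1.0
```

Call:
{"fn": "step_arm", "kwargs": {
  "delta_pos": [
    [-0.094,0,0.177],
    [-0.094,0,0.177],
    [-0.094,0,0.177],
    [-0.094,0,0.177],
    [-0.094,0,0.177],
    [-0.094,0,0.177],
    [0,0,0]
  ],
  "angular": [
    [0,0,0],
    [0,0,0],
    [0,0,0],
    [0,0,0],
    [0,0,0],
    [0,0,0],
    [0,0,0]
  ],
  "fingers": [0,0,0,0,0,0,0]
}}

```text
time_s: 34.38
tool_pos: [0.472, 0.0418, 0.1965]
tool_rot: [[-0.988, -0.157, -0.0], [-0.157, 0.988, 0.0], [0.0, 0.0, -1.0]]
wrist_force: [0.5, 0.8, 0.3]
opening: 0.0353
grasp_force: 55.0
```

```bash
python3 - <<'E'
from h import *
where()
E
```

```text
tip in port frame mm [ -0.4  -0.1 -17.6] shoulder [-0.4 -0.1 27.4] F port [ 0.7  0.8 -0.1] M [0.01 0.   0.01] t 34.3833 tool [[-0.883, -0.0, 0.47], [-0.0, 1.0, 0.0], [-0.47, 0.0, -0.883]]
```

Free so far, past the tongue depth soon; continue.

Call:
{"fn": "step_arm", "kwargs": {
  "delta_pos": [
    [-0.094,0,0.177],
    [-0.094,0,0.177],
    [-0.094,0,0.177],
    [-0.094,0,0.177],
    [-0.094,0,0.177],
    [-0.094,0,0.177],
    [-0.094,0,0.177],
    [-0.094,0,0.177],
    [-0.094,0,0.177],
    [-0.094,0,0.177],
    [0,0,0]
  ],
  "angular": [
    [0,0,0],
    [0,0,0],
    [0,0,0],
    [0,0,0],
    [0,0,0],
    [0,0,0],
    [0,0,0],
    [0,0,0],
    [0,0,0],
    [0,0,0],
    [0,0,0]
  ],
  "fingers": [0,0,0,0,0,0,0,0,0,0,0]
}}

```text
time_s: 35.3
tool_pos: [0.4813, 0.0433, 0.1788]
tool_rot: [[-0.988, -0.157, -0.0], [-0.157, 0.988, 0.0], [0.0, 0.0, -1.0]]
wrist_force: [0.8, 0.0, 0.6]
opening: 0.0359
grasp_force: 55.0
```

```bash
python3 - <<'E'
from h import *
where()
E
```

```text
tip in port frame mm [ -0.4  -0.1 -37.6] shoulder [-0.4 -0.1  7.4] F port [ 1.  -0.1  0.2] M [ 0.01 -0.    0.05] t 35.3 tool [[-0.883, -0.0, 0.47], [-0.0, 1.0, 0.0], [-0.47, 0.0, -0.883]]
```

Call:
{"fn": "step_arm", "kwargs": {
  "delta_pos": [
    [-0.094,0,0.177],
    [-0.094,0,0.177],
    [-0.07,0,0.133],
    [-0.047,0,0.088],
    [-0.024,0,0.044],
    [0,0,0]
  ],
  "angular": [
    [0,0,0],
    [0,0,0],
    [0,0,0],
    [0,0,0],
    [0,0,0],
    [0,0,0]
  ],
  "fingers": [0,0,0,0,0,0]
}}

```text
time_s: 35.8
tool_pos: [0.4845, 0.0438, 0.1729]
tool_rot: [[-0.988, -0.157, 0.0], [-0.157, 0.988, 0.0], [-0.0, 0.0, -1.0]]
wrist_force: [0.6, -0.9, -0.9]
opening: 0.0357
grasp_force: 55.0
```

```bash
python3 - <<'E'
from h import *
where()
E
```

```text
tip in port frame mm [ -0.3  -0.1 -44.4] shoulder [-0.3 -0.1  0.6] F port [-0.1 -1.  -1. ] M [ 0.01 -0.06 -0.01] t 35.8 tool [[-0.883, -0.0, 0.469], [-0.0, 1.0, 0.0], [-0.469, 0.0, -0.883]]
```

Call:
{"fn": "step_arm", "kwargs": {
  "delta_pos": [
    [-0.024,0,0.044],
    [-0.024,0,0.044],
    [-0.024,0,0.044],
    [0,0,0]
  ],
  "angular": [
    [0,0,0],
    [0,0,0],
    [0,0,0],
    [0,0,0]
  ],
  "fingers": [0,0,0,0]
}}

```text
time_s: 36.13
tool_pos: [0.4845, 0.0438, 0.1727]
tool_rot: [[-0.988, -0.157, 0.0], [-0.157, 0.988, -0.001], [-0.0, -0.001, -1.0]]
wrist_force: [-6.1, -0.8, 18.8]
opening: 0.0356
grasp_force: 55.0
```

```bash
python3 - <<'E'
from h import *
where()
E
```

```text
tip in port frame mm [ -0.4  -0.2 -44.6] shoulder [-0.4 -0.2  0.4] F port [ 3.4  0.2 19.5] M [ 0.01  1.35 -0.07] t 36.1333 tool [[-0.883, -0.0, 0.469], [-0.001, 1.0, -0.001], [-0.469, -0.001, -0.883]]
```

Home against the face (19.5 N). Release and withdraw.

Call:
{"fn": "step_arm", "kwargs": {
  "delta_pos": [
    [0,0,0],
    [0,0,0],
    [0,0,0],
    [0,0,0],
    [0,0,0],
    [0,0,-0.5],
    [0,0,-1.5],
    [0,0,-3],
    [0,0,-3],
    [0,0,-3],
    [0,0,-2],
    [0,0,0]
  ],
  "angular": [
    [0,0,0],
    [0,0,0],
    [0,0,0],
    [0,0,0],
    [0,0,0],
    [0,0,0],
    [0,0,0],
    [0,0,0],
    [0,0,0],
    [0,0,0],
    [0,0,0],
    [0,0,0]
  ],
  "fingers": [0.65,0.65,0.65,0.65,0.65,0.65,0.65,0.65,0.65,0.65,0.65,0.65]
}}

```text
time_s: 37.13
tool_pos: [0.4863, 0.0444, 0.3055]
tool_rot: [[-0.988, -0.156, 0.006], [-0.156, 0.988, 0.0], [-0.006, -0.0, -1.0]]
wrist_force: [0.3, 0.2, 0.3]
opening: 0.0605
grasp_force: 0.0
```

```bash
python3 - <<'E'
from h import *
st(); grab('scene'); p,W=cloud('scene')
w=W[130:270,300:440].reshape(-1,3); q=w[(w[:,2]>.122)&(w[:,2]<.136)]; print('pan z',np.median(q[:,2]))
a=load('scene')[0]; cv2.imwrite('pics/m6.png',np.hstack([cv2.resize(a[140:260,300:420,::-1],(400,400),interpolation=cv2.INTER_CUBIC),cv2.resize(a[80:360,160:480,::-1],(400,400))]))
E
```

```text
t 37.1333 p [0.4863 0.0444 0.3055] az 99.0 z [ 5.9e-03  4.0e-04 -1.0e+00] F [0.3 0.2 0.3] op 0.0605 g 0.0 q [ 17.  22. -39. 120.  20.  44.  65.]
pan z 0.12946778187641583
```

View pics/m6.png

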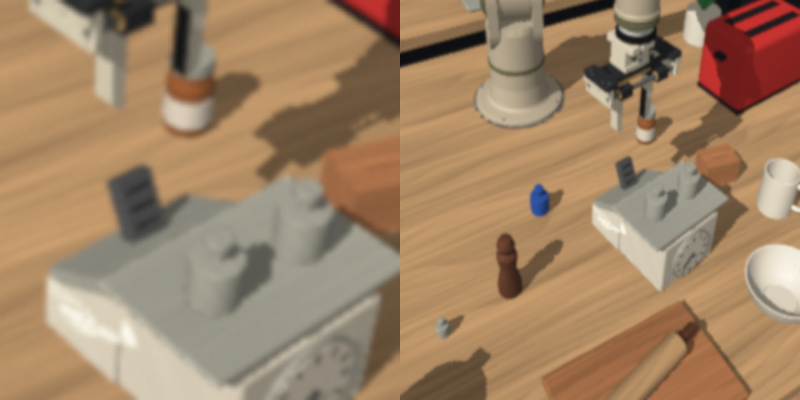

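The handle sits flush on the sloping face (left crop (135,205)) with no blade showing, both weights are upright on the sunk pan, and the bystanders are in place.

```bash
python3 -c "
from bench import workorder; print(workorder.sign_off())"
```

```text
the job is handed in; nothing more can be done
None
```

I handed the job in at about 37 s: both large weights stand on the sunk pan, and the gauge is in the slot with its shoulder home against the sloping face (19.5 N contact when seated). I saw no bystander disturbed. My first grip couldn't reach the slot's angle, so I put the gauge back in its stand and regripped it before inserting.

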